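# Stand the chill tin on its heavy end and start the timer

## Robot

A 6-joint arm with a two-finger parallel gripper is mounted at the origin on the work surface. World frame = base frame: x ahead of the robot, y to its left, z up, the work surface at z = 0. Lengths are in mm, angles in rad, forces in N, time in s.
With the tool pointing down it reaches from about 400 to 825 mm from the base axis. Payload 7 kg.
Tool frame: the origin (TCP) lies at the very end of the fingers, on their centre line; the grasp point (between the pads) lies grasp_offset behind it (grasp_offset is the distance from the TCP to the grasp point, in mm); z points along the fingers, y is the line along which they close (so a half turn about z gives the same grasp; the last joint's range is limited). The gripper opens to 88 mm and grips with 3 to 60 N. Pads are 19 mm wide; open, the fingers measure 130 mm over their backs; the gripper's body (78 mm by 193 mm) begins 47 mm behind the grasp point.
Start: joints at [-0.875, 0.359, 0.012, 0, -1.224, -0.288], TCP at [267.671, -619.635, 206.561] pointing down, gripper open.
Joint ranges: [-3.07, 3.07], [-1.43, 2.12], [-1.02, 1.25], [-3.03, 1.67], [-3.05, -0], [-3.03, 3.03]. Speed limits (rad/s): [2.39, 2.39, 3.01, 3.14, 3.14, 3.14].

## Interface

Orientations are given as a unit quaternion [x, y, z, w].
In Python, from workcell import sense, read_camera, get_calibration, sign_off, grasp_offset gives the robot as it stands. The module is installed in compiled form; this text tells all that it offers.
- The arm moves only by the tool move_arm, never from a script. Its argument "targets" is a list of rows, each an object with "jaw": the gripper command: -1 is shut, 1 is fully open, values between are in proportion; "delta_pos": the shift along the tool's x, y, z in m, a list of three; "turn": the turn, a rotation vector about the tool's x, y, z in rad, a list of three. In form: [{"jaw": jaw, "delta_pos": [tx, ty, tz], "turn": [rx, ry, rz]}, ...]. A call has 1 to 5 rows; each row is the pose to reach, as a shift and turn from the pose commanded when the call began, along the tool's axes at that moment; what a row does not reach only later rows make up. A row lasts 1/12 s, in which the tool goes at most 41.7 mm and 7.16 degrees, less where a joint would pass 70% of its speed; a pose out of reach is approached as far as the arm can. A call with a gripper value outside its range is refused whole. The fingers move at their own pace and stop on an object; "squeeze" is the grip in N (left out, the last holds). Time passes only in rows, so rows that repeat a pose let the fingers close. It gives the time, the measured TCP pose, the force, the opening and the grip force at its end, in the units of the state.
- sense(): the state, without advancing time (a new reading comes with each control period).
- read_camera(name): name is "scene" or "top"; returns the picture (420x560x3 uint8, red, green, blue); there is no depth.
- get_calibration(name): a dict with "K" (3x3 intrinsics, pixels), "pose" (4x4, takes a point from camera to world coordinates). Camera axes: x right, y up, looking along -z (the intrinsics and any distortion apply to the point x, -y, -z); pixel columns grow to the right and rows downward; lengths in mm; the calibration is good to about 2 mm. A picture is of the moment at which its call begins. get_calibration takes no time and is no camera call.
- sign_off(): hands the job in; it is judged then, once.
The state is a dict: "t": time; "joint_pos": joint angles; "qvel": joint speeds; "effort": joint torques, N m; "position": TCP position; "tool_rot": TCP orientation; "contact_force": force on the tool from outside, world axes, zero at the start; "wrist_torque": the same for the moment, N m; "gripper_width": opening from 0.0 (shut) to 1.0 (fully open); "gripper_force": force on a finger pad.
Only numpy, scipy, OpenCV 4.12 (cv2) and the standard library are available. Lean on these libraries where they do the work, as an engineer would, in place of code of your own. Each camera call takes 0.05 s, during which the arm holds its last target. There are 200 camera calls.

## Task

One end of the steel transport tin hides a heavy chill block: lift the tin clear of the bench by its middle grip to see which end dips. Then stand it upright, heavy end down, wholly inside the shallow steel tray, setting it down gently. Then start the chilling time: wind the bell timer past its top mark (30 minutes) and bring it back to 15 minutes; leave the glass jar, the can and the steel weight where they are.

Things in the scene. Friction and masses are not known exactly. Their poses are not given: they have to be found in the camera images.
- case_mid (a point): Centre of the closed steel tin (0.7 kg; mm; smooth, slides easily), lying flat: 240 long (x), 84 wide (y), 64 high (z up; this point 32 up). Steel middle 108 long; 5 mm side plates run the full length, so each end has an open bay 74 wide. Stands on its plate ends (centre then 120 up). A 0.45 kg block sits inside one end; the ends look alike, either may be heavy.
- case_grip_mid (a point): Centre of the handle bar 30 mm above the tin's top face (62 mm from case_mid along z). The tin's three black grip bars are rollers, 14 mm diameter, 70 mm long, along the tin's y, turning freely: a tin held by one swings under it. Hung here, it dips 15 to 25 degrees at the heavy end; hung by an end bar, it hangs upright with that end on top. Fingers reach both long sides.
- case_grip_a (a point): Centre of the grip bar in the bay at the tin's +x end: 109 mm from case_mid, 11 mm short of the plate tips, 55 mm out from the end wall (open the gripper to 40 mm or so: one opened wide may hit the wall). As the tin lies the bar is 32 mm above the bench and the plates beside it rise 32 mm above the bar. This frame has the tin's axes and does not turn with the roller.
- case_grip_b (a point): Centre of the grip bar in the bay at the tin's -x end; like case_grip_a, mirrored (109 mm from case_mid along -x).
- tray_in (a point): Centre of the floor of the shallow open steel tray, fixed to the bench: 190 x 190 mm outside, walls 4 mm, floor 4 mm above the bench, rim 14 mm above the bench. x and y run along its sides, z up.
- timer_grip (a point): On the axis of the bell timer's knob, at grip height (65 mm above the bench). White box 86 mm square, 28 mm high, fixed to the bench. Black knob: an upright bar grip 14 mm thick, 44 mm long, its top 72 mm and its disc foot 42 mm above the bench, free all round. The frame turns with the knob: the bar lies along its x, the pointer (white stripe) at the -x end.
- timer (a joint): Knob angle, rad, growing clockwise seen from above: 0.06 rad a minute. Seven marks round the dial, 0.3 rad (5 minutes) apart: 0, 15 minutes (0.9) and the top mark, 30 minutes (1.8), are long; the stop is at 2.05. It starts at 0.45 to 0.7, turns against a light friction (0.04 N m) and stays where it is left.
- jar_mid (a point): Centre of a glass jar with a steel cap, 56 mm across, 85 mm tall, 42 mm above the bench; a bystander, to be left alone.
- canister_mid (a point): Centre of a plain aluminium can, 64 mm across, 120 mm tall, 60 mm above the bench; a bystander, to be left alone.
- weight_mid (a point): Centre of a turned steel weight, 48 mm across, 50 mm tall, 25 mm above the bench; a bystander, to be left alone.
Things that resemble listed ones, but are neither listed nor needed, are in the scene too. Leave any purple or yellow look-alike of the part that bears timer_grip alone.

How it is judged:
By the outcome, as a careful person would: the job done as asked, in the order asked, and still so for the second after the job is handed in, with the robot touching nothing.
It also fails if it takes over 72 s, if anything falls off the work surface, if the arm or the gripper's body presses on something with over 40 N, if the wrist force passes 120 N, or if a joint passes its speed limit or range.

## Working session

There is one attempt and no reset: what is moved stays moved. The work goes in short steps, Python scripts to look and compute and a tool call to move; the robot and the scene stay as the last step left them, time stands still between calls to the robot, and variables do not carry over. Pictures are saved under pics/ and viewed, at most 10 in all, crops included, and the job is handed in when it is done.

Besides the shell and the picture viewer there is one more tool, called as name(argument=value, ...) on one line, values as JSON. move_arm: Moves the arm, as the interface text tells. Its arguments: {"type":"object","properties":{"targets":{"type":"array","items":{"type":"object","properties":{"jaw":{"type":"number"},"delta_pos":{"type":"array","items":{"type":"number"}},"turn":{"type":"array","items":{"type":"number"}}}}},"squeeze":{"type":"number"}},"required":["targets"]}

```bash
mkdir -p pics; ls; cat > h.py <<'E'
import numpy as np, cv2
from workcell import *
from scipy.spatial.transform import Rotation as R
def snap(n,f,crop=None,s=1):
    im=read_camera(n); cv2.imwrite('pics/raw_'+f,im[:,:,::-1])
    if crop: 
        a,b,c,d=crop; im=im[b:d,a:c]
    if s!=1: im=cv2.resize(im,None,fx=s,fy=s,interpolation=cv2.INTER_CUBIC)
    cv2.imwrite('pics/'+f,im[:,:,::-1])
def px2w(n,uv,z):
    c=get_calibration(n);K=np.array(c['K']);P=np.array(c['pose'])
    dist=np.array(c.get('dist',c.get('distortion',np.zeros(5))),float).ravel()
    q=cv2.undistortPoints(np.array(uv,float).reshape(-1,1,2),K,dist).reshape(-1,2)
    d=np.c_[q[:,0],-q[:,1],-np.ones(len(q))]@P[:3,:3].T
    o=P[:3,3]; t=(np.broadcast_to(z,len(q))-o[2])/d[:,2]
    return o+d*t[:,None]
def w2px(n,p):
    c=get_calibration(n);K=np.array(c['K']);P=np.array(c['pose'])
    dist=np.array(c.get('dist',c.get('distortion',np.zeros(5))),float).ravel()
    q=(np.array(p,float).reshape(-1,3)-P[:3,3])@P[:3,:3]; q=q*[1,-1,-1]
    return cv2.projectPoints(q,np.zeros(3),np.zeros(3),K,dist)[0].reshape(-1,2)
def tool(dw):
    "world shift (mm) -> tool axes m"
    return np.round(R.from_quat(sense()['tool_rot']).inv().apply(dw)/1000,4)
E
python3 - <<'E'
from h import *
for n in('top','scene'):
    print({k:np.round(np.array(v),3).tolist() for k,v in get_calibration(n).items()}); snap(n,n+'1.png',s=1.42)
print(sense(),grasp_offset() if callable(grasp_offset) else grasp_offset)
E
```

```text
pics
{'K': [[469.183, 0.0, 270.023], [0.0, 469.183, 206.271], [0.0, 0.0, 1.0]], 'pose': [[0.005, 0.995, -0.096, 379.453], [-1.0, 0.005, -0.004, 101.792], [-0.003, 0.096, 0.995, 1215.2], [0.0, 0.0, 0.0, 1.0]]}
{'K': [[387.46, 0.0, 279.841], [0.0, 387.46, 212.949], [0.0, 0.0, 1.0]], 'pose': [[-0.896, -0.236, 0.375, 807.392], [0.443, -0.508, 0.738, 730.993], [0.016, 0.828, 0.56, 551.612], [0.0, 0.0, 0.0, 1.0]]}
{'t': 0.1, 'joint_pos': array([-8.74903735e-01,  3.59309016e-01,  1.12087785e-02, -3.32990929e-04,
       -1.22409571e+00, -2.88104898e-01]), 'qvel': array([ 0.00026811, -0.00268494,  0.00186875,  0.00251633,  0.00048868,
       -0.00057221]), 'effort': array([-5.28898472e-04, -5.84163988e+01,  2.93752885e+01,  7.01557070e+00,
        1.02155274e-02, -6.57524765e-05]), 'position': array([ 267.50812323, -619.24982629,  205.74140276]), 'tool_rot': array([-2.02428482e-01,  9.79296786e-01,  6.90757961e-04, -1.92601298e-04]), 'contact_force': array([-0.03463916, -0.24861426, -0.65858106]), 'wrist_torque': array([0.02727346, 0.02382366, 0.0015377 ]), 'gripper_force': 0.0, 'gripper_width': 0.9996779743828453} 18.8
```

View pics/top1.png

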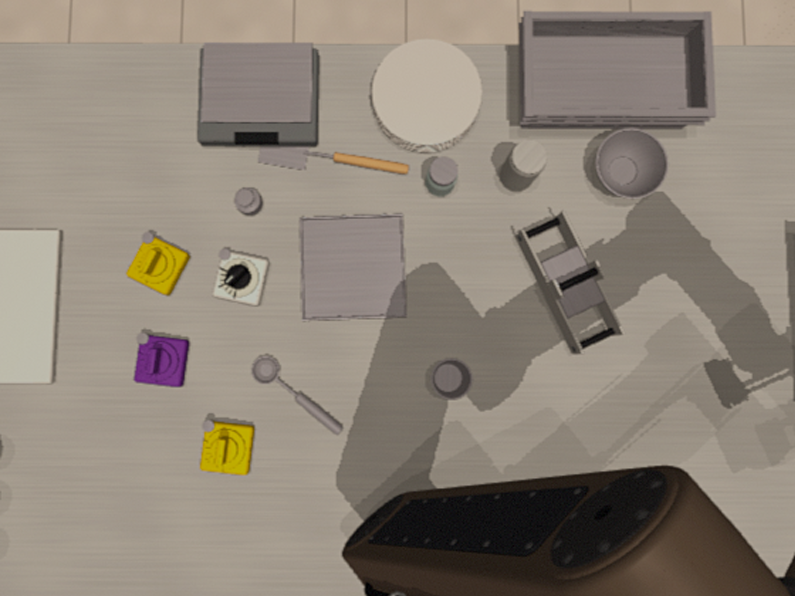

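View pics/scene1.png

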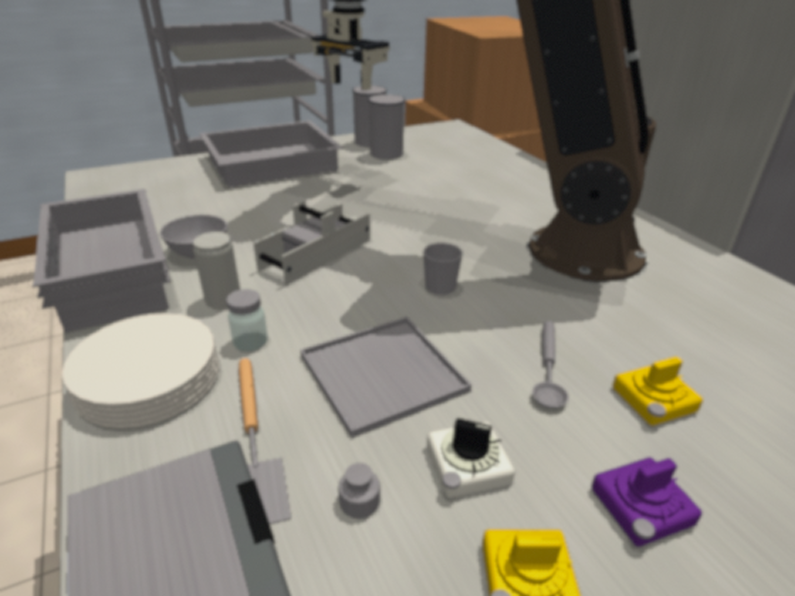

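The top view (shown at 1.42x) has the tin at (567,282) and the tray at (353,266). The white timer is at (240,277), the jar at (442,175), the can at (522,162) and the weight at (247,200). Timer look-alikes are yellow at (158,263) and (227,447) and purple at (161,360). I choose the white box with the black knob and check it in a close crop next.

```bash
python3 - <<'E'
from h import *
im=cv2.imread('pics/raw_top1.png')
a=cv2.resize(im[165:225,140:200],None,fx=6.5,fy=6.5,interpolation=cv2.INTER_CUBIC)
b=cv2.resize(im[143:253,350:450],None,fx=3.545,fy=3.545,interpolation=cv2.INTER_CUBIC)
cv2.imwrite('pics/crop1.png',np.hstack([a,b[:390,:]]))
s=1.42
def p(n,l,z): print(n,np.round(px2w('top',np.array(l)/s,z),1)[:,:2].tolist())
p('tray rim',[(301,215),(403,214),(406,317),(303,320)],14)
p('timer top',[(238,277)],68); p('jar',[(442,163)],85);p('can',[(528,156)],120);p('wt',[(247,194)],50)
p('bars a,m,b',[(543,228)],32);p('m',[(578,277)],94);p('b',[(597,338)],32)
E
```

```text
tray rim [[638.3, 258.3], [641.0, 71.4], [452.1, 65.5], [445.8, 251.4]]
timer top [[516.9, 358.8]]
jar [[715.9, 5.7]]
can [[718.2, -136.1]]
wt [[668.2, 350.7]]
bars a,m,b [[612.6, -180.1]]
m [[516.6, -223.1]]
b [[415.5, -272.2]]
```

View pics/crop1.png

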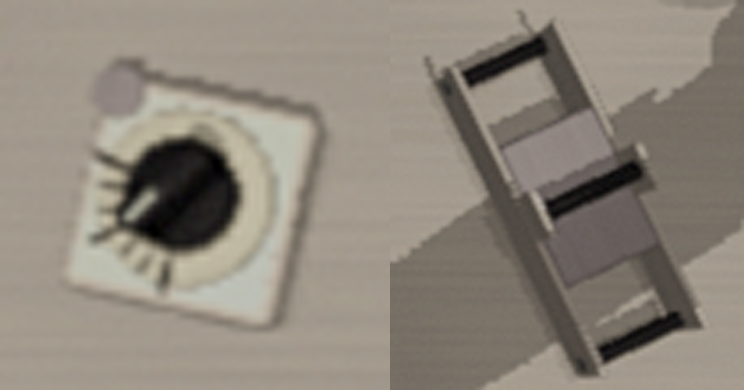

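The crop shows the white timer with its pointer at about (135,205), the 0 mark at (163,280) and the top mark at (105,155). The tin shows bars at crop x-390 of (115,60), (205,190) and (250,335). The choice of timer stands, so I move to the middle bar.

```bash
cat >> h.py <<'E'
def pose(yaw,tilt=0):
    "tool down, tool y at world angle yaw (deg); tilt deg about tool x"
    y=np.array([np.cos(np.radians(yaw)),np.sin(np.radians(yaw)),0]);z=np.array([0,0,-1.])
    return R.from_matrix(np.c_[np.cross(y,z),y,z])*R.from_rotvec([np.radians(tilt),0,0])
def go(p,yaw,tilt=0,frm=None):
    s=sense();r=R.from_quat(s['tool_rot']);q=np.array(s['position'])
    print('delta',np.round(r.inv().apply(np.array(p)-q)/1000,4).tolist(),'turn',np.round((r.inv()*pose(yaw,tilt)).as_rotvec(),3).tolist(),
     'pos',np.round(q,1),'F',np.round(s['contact_force'],1),'w',round(s['gripper_width'],3),'gf',round(s['gripper_force'],1),'t',round(s['t'],2),'j',np.round(s['joint_pos'],2))
E
python3 -c "
from h import *
go([515,-225.5,150],205)"
```

```text
delta [-0.3833, 0.2633, 0.0561] turn [0.001, 0.001, -1.599] pos [ 267.5 -619.2  205.7] F [-0.  -0.2 -0.7] w 1.0 gf 0.0 t 0.1 j [-0.87  0.36  0.01 -0.   -1.22 -0.29]
```

move_arm(targets=[{"jaw": 0.5, "delta_pos": [-0.383, 0.264, 0.056], "turn": [0, 0, -1.6]}, {"jaw": 0.5, "delta_pos": [-0.383, 0.264, 0.056], "turn": [0, 0, -1.6]}, {"jaw": 0.5, "delta_pos": [-0.383, 0.264, 0.056], "turn": [0, 0, -1.6]}, {"jaw": 0.5, "delta_pos": [-0.383, 0.264, 0.056], "turn": [0, 0, -1.6]}, {"jaw": 0.5, "delta_pos": [-0.383, 0.264, 0.056], "turn": [0, 0, -1.6]}])

```text
t: 0.52
position: [377.8, -442.5, 181.1]
tool_rot: [-0.496, 0.868, 0.0, -0.0]
contact_force: [2.3, -0.7, -0.6]
gripper_width: 0.759
gripper_force: 0.0
```

```bash
python3 -c "
from h import *
go([515,-225.5,150],205)"
```

```text
delta [-0.2567, -0.0081, 0.0311] turn [0.0, 0.0, -0.969] pos [ 377.8 -442.5  181.1] F [ 2.3 -0.7 -0.6] w 0.759 gf 0.0 t 0.52 j [-0.53  0.23 -0.24 -0.   -1.11 -0.  ]
```

move_arm(targets=[{"jaw": 0.2, "delta_pos": [-0.257, -0.008, 0.031], "turn": [0, 0, -0.97]}, {"jaw": 0.2, "delta_pos": [-0.257, -0.008, 0.031], "turn": [0, 0, -0.97]}, {"jaw": 0.2, "delta_pos": [-0.257, -0.008, 0.031], "turn": [0, 0, -0.97]}, {"jaw": 0.2, "delta_pos": [-0.257, -0.008, 0.031], "turn": [0, 0, -0.97]}, {"jaw": 0.2, "delta_pos": [-0.257, -0.008, 0.031], "turn": [0, 0, -0.97]}])

```text
t: 0.93
position: [489.4, -268.1, 156.5]
tool_rot: [0.739, -0.673, -0.0, -0.0]
contact_force: [1.1, -1.3, -0.4]
gripper_width: 0.601
gripper_force: 0.0
```

```bash
python3 -c "
from h import *
go([515,-225.5,150],205)"
```

```text
delta [-0.0401, -0.0295, 0.0065] turn [0.0, 0.0, -0.343] pos [ 489.4 -268.1  156.5] F [ 1.1 -1.3 -0.4] w 0.601 gf 0.0 t 0.93 j [-0.15  0.21 -0.32 -0.   -1.04  0.24]
```

move_arm(targets=[{"jaw": 0.2, "delta_pos": [-0.04, -0.0295, 0.0065], "turn": [0, 0, -0.343]}, {"jaw": 0.2, "delta_pos": [-0.04, -0.0295, 0.0065], "turn": [0, 0, -0.343]}, {"jaw": 0.2, "delta_pos": [-0.04, -0.0295, 0.0065], "turn": [0, 0, -0.343]}, {"jaw": 0.2, "delta_pos": [-0.04, -0.0295, 0.0065], "turn": [0, 0, -0.343]}, {"jaw": 0.2, "delta_pos": [-0.04, -0.0295, 0.0065], "turn": [0, 0, -0.343]}])

```text
t: 1.35
position: [514.6, -227.5, 149.9]
tool_rot: [0.841, -0.541, -0.0, 0.0]
contact_force: [-0.1, -0.2, 1.1]
gripper_width: 0.6
gripper_force: 0.0
```

```bash
python3 -c "
from h import *
go([515,-225.5,76],205)
snap('scene','scene2.png',(150,80,320,250),3.4)"
```

```text
delta [-0.0016, -0.0012, 0.0739] turn [0.001, 0.0, -0.009] pos [ 514.6 -227.5  149.9] F [-0.1 -0.2  1.1] w 0.6 gf 0.0 t 1.35 j [-0.07  0.22 -0.32 -0.   -1.03  0.5 ]
```

View pics/scene2.png

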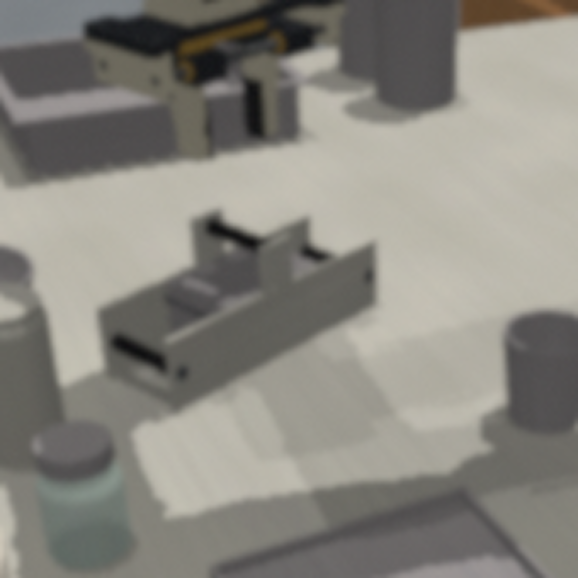

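The fingers (crop tips near (190,150) and (260,130)) hang straight above the handle bar (crop (232,235)), with free space round it. I go down and grip.

move_arm(targets=[{"jaw": 0.2, "delta_pos": [-0.0015, -0.001, 0.03], "turn": [0, 0, -0.009]}, {"jaw": 0.2, "delta_pos": [-0.0015, -0.001, 0.055], "turn": [0, 0, -0.009]}, {"jaw": 0.2, "delta_pos": [-0.0015, -0.001, 0.074], "turn": [0, 0, -0.009]}, {"jaw": 0.2, "delta_pos": [-0.0015, -0.001, 0.074], "turn": [0, 0, -0.009]}, {"jaw": -0.3, "delta_pos": [-0.0015, -0.001, 0.074], "turn": [0, 0, -0.009]}], squeeze=30)

```text
t: 1.82
position: [514.2, -226.6, 75.8]
tool_rot: [0.843, -0.537, -0.001, 0.001]
contact_force: [1.1, 0.0, 1.3]
gripper_width: 0.564
gripper_force: 0.0
```

move_arm(targets=[{"jaw": -1, "delta_pos": [0, 0, 0], "turn": [0, 0, 0]}, {"jaw": -1, "delta_pos": [0, 0, 0], "turn": [0, 0, 0]}, {"jaw": -1, "delta_pos": [0, 0, 0], "turn": [0, 0, 0]}, {"jaw": -1, "delta_pos": [0, 0, 0], "turn": [0, 0, 0]}, {"jaw": -1, "delta_pos": [0, 0, 0], "turn": [0, 0, 0]}])

```text
t: 2.23
position: [515.5, -226.0, 77.0]
tool_rot: [0.844, -0.536, 0.001, -0.0]
contact_force: [0.3, -0.1, 0.4]
gripper_width: 0.206
gripper_force: 0.0
```

move_arm(targets=[{"jaw": -1, "delta_pos": [0, 0, 0], "turn": [0, 0, 0]}, {"jaw": -1, "delta_pos": [0, 0, 0], "turn": [0, 0, 0]}, {"jaw": -1, "delta_pos": [0, 0, -0.01], "turn": [0, 0, 0]}, {"jaw": -1, "delta_pos": [0, 0, -0.025], "turn": [0, 0, 0]}, {"jaw": -1, "delta_pos": [0, 0, -0.04], "turn": [0, 0, 0]}])

```text
t: 2.65
position: [514.2, -225.6, 116.2]
tool_rot: [0.844, -0.536, -0.001, 0.0]
contact_force: [1.0, -0.1, 0.3]
gripper_width: 0.048
gripper_force: 0.0
```

move_arm(targets=[{"jaw": -1, "delta_pos": [0, 0, -0.015], "turn": [0, 0, 0]}, {"jaw": -1, "delta_pos": [0, 0, -0.03], "turn": [0, 0, 0]}, {"jaw": -1, "delta_pos": [0, 0, -0.045], "turn": [0, 0, 0]}, {"jaw": -1, "delta_pos": [0, 0, -0.055], "turn": [0, 0, 0]}, {"jaw": -1, "delta_pos": [0, 0, -0.06], "turn": [0, 0, 0]}])

```text
t: 3.07
position: [516.0, -226.0, 178.4]
tool_rot: [0.844, -0.536, 0.001, -0.001]
contact_force: [0.3, -0.1, -0.7]
gripper_width: 0.007
gripper_force: 0.0
```

move_arm(targets=[{"jaw": -1, "delta_pos": [0, 0, 0], "turn": [0, 0, 0]}, {"jaw": -1, "delta_pos": [0, 0, 0], "turn": [0, 0, 0]}, {"jaw": -1, "delta_pos": [0, 0, 0], "turn": [0, 0, 0]}, {"jaw": -1, "delta_pos": [0, 0, 0], "turn": [0, 0, 0]}, {"jaw": -1, "delta_pos": [0, 0, 0], "turn": [0, 0, 0]}])

```text
t: 3.48
position: [514.7, -225.9, 175.4]
tool_rot: [0.844, -0.536, -0.001, 0.0]
contact_force: [0.7, -0.4, -0.7]
gripper_width: 0.004
gripper_force: 0.0
```

```bash
python3 -c "
from h import *
go([470,-290,190],205)
snap('scene','scene3.png',(120,60,340,230),3)"
```

```text
delta [0.0391, 0.0678, -0.0145] turn [0.001, 0.001, 0.003] pos [ 514.7 -225.9  175.4] F [ 0.7 -0.4 -0.7] w 0.004 gf 0.0 t 3.48 j [-0.07  0.2  -0.28 -0.   -1.09  0.5 ]
```

View pics/scene3.png

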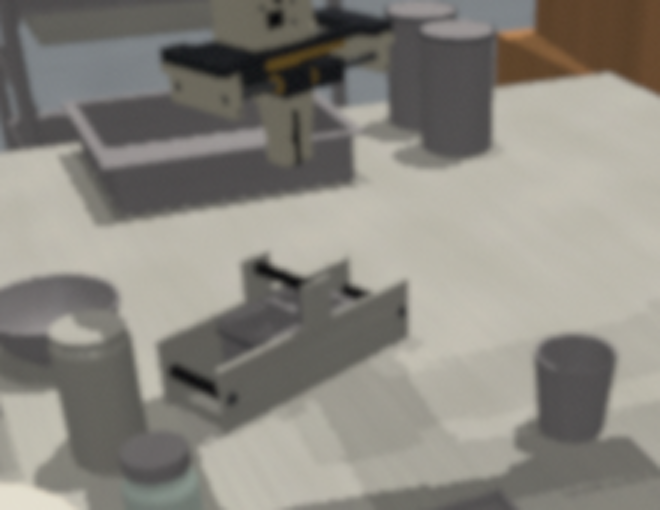

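The grip closed on nothing: the tin still lies flat (handle bar at crop (280,278)). I check the projection of the TCP and bar against the image.

```bash
python3 -c "
from h import *
p=w2px('scene',[[514.7,-225.9,175.4],[515,-225.5,94],[612.6,-180.1,32],[415.5,-272.2,32]]);print(p,((p-[120,60])*3))
print(w2px('top',[[514.7,-225.9,175.4],[515,-225.5,94]])*1.42)
print(get_calibration('scene').keys())
snap('top','top2.png',(330,120,480,270),3.5)"
```

```text
[[216.42123377 120.9520788 ]
 [218.58516443 149.28535695]
 [190.95844203 183.54069199]
 [246.29137561 156.38294223]] [[289.26370131 182.85623639]
 [295.75549329 267.85607084]
 [212.87532608 370.62207596]
 [378.87412684 289.14882668]]
[[594.71584188 271.96346945]
 [579.45932767 277.92064142]]
dict_keys(['K', 'pose'])
```

View pics/top2.png

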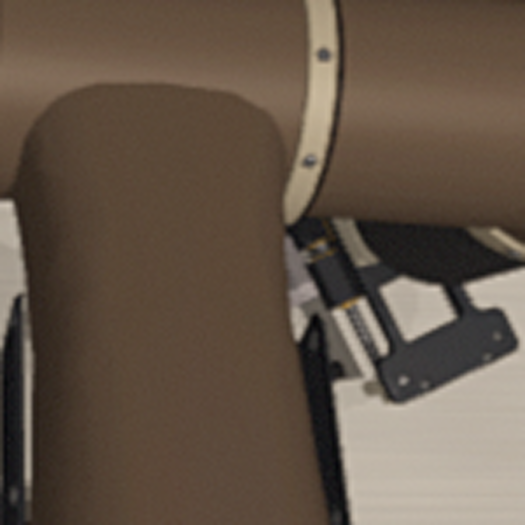

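```bash
python3 -c "
from h import *
print(px2w('scene',[(184.3,187),(213.3,152.7),(237,156.7)],[32,94,32]).round(1))
print(px2w('scene',[(191.2,183.5),(219.1,149.7)],[32,94]).round(1))
im2=cv2.imread('pics/raw_scene2.png');im3=cv2.imread('pics/raw_scene3.png')
f=lambda im:cv2.resize(im[70:210,160:270],None,fx=3.6,fy=3.6,interpolation=cv2.INTER_CUBIC)
for im,z in((im2,149.9),(im3,175.4)):
  for q,c in(([514.6,-226.5,z],(0,0,255)),([515,-225.5,94],(0,255,0))):
    u=w2px('scene',q)[0]; cv2.circle(im,tuple(np.round(u).astype(int)),1,c,-1)
cv2.imwrite('pics/cmp.png',np.hstack([f(im2),f(im3)]))"
```

```text
[[ 633.4 -169.5   32. ]
 [ 535.1 -210.6   94. ]
 [ 441.9 -281.8   32. ]]
[[ 612.  -180.    32. ]
 [ 514.6 -222.4   94. ]]
```

View pics/cmp.png

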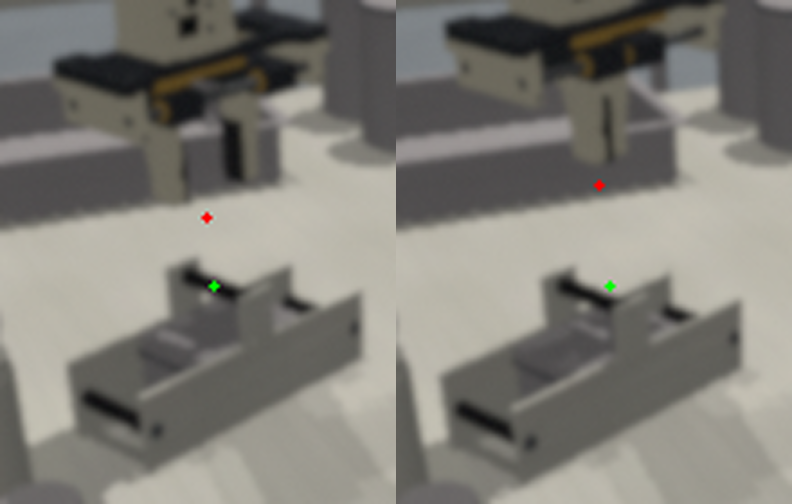

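The fingertips show about 7 px above the reported TCP, and the tin has slid about 22 mm along its axis. The tip may really sit higher than reported, so I probe the bare bench with shut fingers.

```bash
python3 -c "
from h import *
go([450,-370,60],205)"
```

```text
delta [0.1029, 0.1199, 0.1157] turn [0.001, 0.0, 0.003] pos [ 514.9 -225.9  175.7] F [ 0.1 -0.  -0.2] w 0.007 gf 0.0 t 3.58 j [-0.07  0.2  -0.28 -0.   -1.09  0.5 ]
```

move_arm(targets=[{"jaw": -1, "delta_pos": [0.025, 0.03, 0], "turn": [0, 0, 0]}, {"jaw": -1, "delta_pos": [0.05, 0.058, 0], "turn": [0, 0, 0]}, {"jaw": -1, "delta_pos": [0.076, 0.088, 0], "turn": [0, 0, 0]}, {"jaw": -1, "delta_pos": [0.1, 0.118, 0.01], "turn": [0, 0, 0]}, {"jaw": -1, "delta_pos": [0.103, 0.12, 0.045], "turn": [0, 0, 0]}])

```text
t: 4.0
position: [451.0, -376.0, 135.5]
tool_rot: [0.844, -0.537, 0.004, 0.0]
contact_force: [3.1, -0.1, 0.1]
gripper_width: 0.004
gripper_force: 0.0
```

move_arm(targets=[{"jaw": -1, "delta_pos": [0, 0, 0.035], "turn": [0, 0, 0]}, {"jaw": -1, "delta_pos": [0, 0, 0.07], "turn": [0, 0, 0]}, {"jaw": -1, "delta_pos": [0, 0, 0.09], "turn": [0, 0, 0]}, {"jaw": -1, "delta_pos": [0, 0, 0.095], "turn": [0, 0, 0]}, {"jaw": -1, "delta_pos": [0, 0, 0.095], "turn": [0, 0, 0]}])

```text
t: 4.42
position: [449.2, -369.8, 34.6]
tool_rot: [0.844, -0.536, -0.002, 0.0]
contact_force: [-0.8, -0.4, 0.3]
gripper_width: 0.008
gripper_force: 0.0
```

```bash
python3 -c "
from h import *
go([450,-370,0],205)
snap('scene','scene4.png',(140,60,280,165),3.6)
snap('top','top4.png')
print(w2px('scene',sense()['position']),w2px('top',sense()['position']))
a=cv2.imread('pics/scene4.png');b=cv2.imread('pics/raw_top4.png')[175:245,405:525];b=cv2.resize(b,None,fx=4,fy=4)
h=max(len(a),len(b));P=lambda i:cv2.copyMakeBorder(i,0,h-len(i),0,0,0)
o=np.vstack([a,cv2.copyMakeBorder(b,0,0,0,a.shape[1]-b.shape[1],0)]) ;o=o[:600];cv2.imwrite('pics/c4.png',o);print(o.shape)"
```

```text
delta [0.0006, -0.0007, 0.0346] turn [0.003, 0.003, 0.003] pos [ 449.2 -369.8   34.6] F [-0.8 -0.4  0.3] w 0.008 gf 0.0 t 4.42 j [-0.35  0.38 -0.4   0.   -0.8   0.79]
[[224.1135993  144.52351456]] [[460.01043402 223.91266063]]
(600, 504, 3)
```

View pics/c4.png

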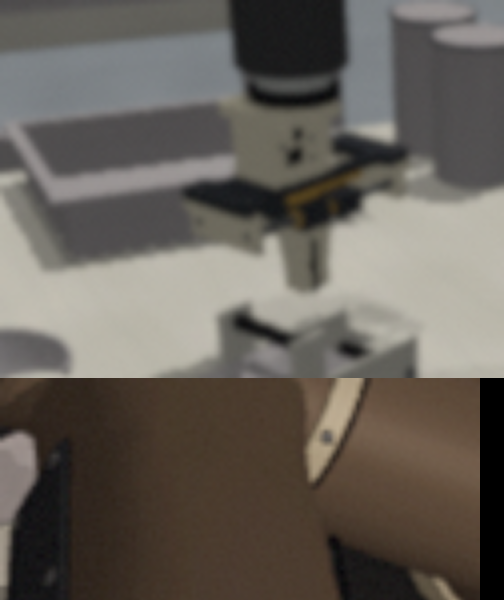

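The shut tip shows at raw (225.6,140), 4–5 px above the predicted (224,144.5). I continue down to feel the bench.

move_arm(targets=[{"jaw": -1, "delta_pos": [0, 0, 0.005], "turn": [0, 0, 0]}, {"jaw": -1, "delta_pos": [0, 0, 0.01], "turn": [0, 0, 0]}, {"jaw": -1, "delta_pos": [0, 0, 0.015], "turn": [0, 0, 0]}, {"jaw": -1, "delta_pos": [0, 0, 0.019], "turn": [0, 0, 0]}, {"jaw": -1, "delta_pos": [0, 0, 0.021], "turn": [0, 0, 0]}])

```text
t: 4.93
position: [450.1, -370.0, 14.8]
tool_rot: [0.844, -0.536, -0.0, -0.0]
contact_force: [-0.7, 0.2, -0.1]
gripper_width: 0.005
gripper_force: 0.0
```

move_arm(targets=[{"jaw": -1, "delta_pos": [0, 0, 0.002], "turn": [0, 0, 0]}, {"jaw": -1, "delta_pos": [0, 0, 0.004], "turn": [0, 0, 0]}, {"jaw": -1, "delta_pos": [0, 0, 0.006], "turn": [0, 0, 0]}, {"jaw": -1, "delta_pos": [0, 0, 0.008], "turn": [0, 0, 0]}, {"jaw": -1, "delta_pos": [0, 0, 0.008], "turn": [0, 0, 0]}])

```text
t: 5.35
position: [450.0, -370.0, 6.8]
tool_rot: [0.844, -0.536, -0.0, 0.0]
contact_force: [-0.7, -0.7, -1.3]
gripper_width: 0.008
gripper_force: 0.0
```

```bash
python3 -c "
from h import *
print(px2w('scene',[(225.6,140),(218,115)],[34.6,175.4]).round(1))
print(px2w('scene',[(218,115)],[195]).round(1))
im=read_camera('scene');cv2.imwrite('pics/raw_scene5.png',im[:,:,::-1])
u=w2px('scene',sense()['position'])[0];print(u,sense()['position'])
x,y=np.round(u).astype(int);g=cv2.cvtColor(im,cv2.COLOR_RGB2GRAY)
print(x,y);print(g[y-22:y+10,x-12:x+16:1])"
```

```text
[[ 432.8 -408.5   34.6]
 [ 496.4 -266.9  175.4]]
[[ 512.6 -214.9  195. ]]
[225.09514899 153.2404736 ] [ 450.13084561 -370.08988174    7.00738286]
225 153
[[ 98  86  70  59  54  53  57  61  61  63  59  49  37  38  47  55  63  79
  112 152 175 184 188 190 190 190 191 191]
 [ 91  79  76  80  78  76  80  82  82  78  69  59  54  61  71  80  86  98
  125 161 182 189 191 191 191 190 191 190]
 [ 94  95 109 119 112 100  97  98  99  93  87  81  80  80  88  95 100 109
  133 164 183 189 191 192 191 191 191 190]
 [112 130 147 153 140 118 105 105 104 103  99  97  93  86  86  95 102 111
  136 166 184 190 190 191 191 192 190 190]
 [130 156 172 173 155 129 109 105 104 104 104 103  96  83  78  89 102 113
  138 168 185 190 191 191 191 191 191 191]
 [138 165 182 181 165 137 114 105 105 104 104 103  98  79  70  85 101 115
  141 170 185 191 190 190 191 190 190 191]
 [139 167 183 186 172 145 118 107 105 105 105 104  98  81  70  84 101 116
  142 170 185 190 191 191 191 190 191 190]
 [142 169 184 187 178 152 125 107 106 105 105 103  97  80  69  83 101 118
  146 173 186 190 191 191 190 191 190 190]
 [158 176 
[... 2098 characters left out ...]
138 138 136 131 121 112 103 101 100  99  97  96  95  96  96  96 100 107
  109 103  86  62  41  27  23  22  31  51]
 [139 141 139 135 127 123 117 109 102  98  96  96  95  95  96  97 101 109
  116 113 104  87  71  57  46  39  45  64]
 [136 139 137 133 128 125 121 112 104  99  96  96  95  95  96  96 101 110
  118 120 116 110 100  91  82  76  81  94]
 [129 132 132 129 125 124 121 114 104  99  97  97  96  96  95  96 101 111
  119 123 123 121 120 118 113 109 108 110]
 [116 121 124 125 126 125 123 114 105  99  96  96  95  95  95  97 100 110
  119 123 125 127 129 129 126 120 112 107]
 [102 108 115 120 123 124 122 114 105 100  97  96  95  96  96  95 100 109
  119 126 130 132 130 125 119 111 104  99]]
```

move_arm(targets=[{"jaw": -1, "delta_pos": [0, 0, 0.002], "turn": [0, 0, 0]}, {"jaw": -1, "delta_pos": [0, 0, 0.004], "turn": [0, 0, 0]}, {"jaw": -1, "delta_pos": [0, 0, 0.005], "turn": [0, 0, 0]}, {"jaw": -1, "delta_pos": [0, 0, 0.006], "turn": [0, 0, 0]}, {"jaw": -1, "delta_pos": [0, 0, 0.007], "turn": [0, 0, 0]}])

```text
t: 5.82
position: [450.2, -370.1, 0.1]
tool_rot: [0.844, -0.536, -0.0, -0.0]
contact_force: [0.2, 0.9, 0.8]
gripper_width: 0.005
gripper_force: 0.0
```

move_arm(targets=[{"jaw": -1, "delta_pos": [0, 0, 0.001], "turn": [0, 0, 0]}, {"jaw": -1, "delta_pos": [0, 0, 0.0015], "turn": [0, 0, 0]}, {"jaw": -1, "delta_pos": [0, 0, 0.002], "turn": [0, 0, 0]}, {"jaw": -1, "delta_pos": [0, 0, 0.002], "turn": [0, 0, 0]}])

```text
t: 6.15
position: [450.2, -370.2, -1.8]
tool_rot: [0.844, -0.536, -0.0, 0.0]
contact_force: [-0.5, -0.3, -0.4]
gripper_width: 0.006
gripper_force: 0.0
```

move_arm(targets=[{"jaw": -1, "delta_pos": [0, 0, 0.002], "turn": [0, 0, 0]}, {"jaw": -1, "delta_pos": [0, 0, 0.004], "turn": [0, 0, 0]}, {"jaw": -1, "delta_pos": [0, 0, 0.006], "turn": [0, 0, 0]}, {"jaw": -1, "delta_pos": [0, 0, 0.007], "turn": [0, 0, 0]}, {"jaw": -1, "delta_pos": [0, 0, 0.008], "turn": [0, 0, 0]}])

```text
t: 6.57
position: [450.2, -370.1, -10.0]
tool_rot: [0.844, -0.536, -0.0, 0.0]
contact_force: [-0.1, 0.0, 1.0]
gripper_width: 0.002
gripper_force: 0.0
```

move_arm(targets=[{"jaw": -1, "delta_pos": [0, 0, 0.001], "turn": [0, 0, 0]}, {"jaw": -1, "delta_pos": [0, 0, 0.002], "turn": [0, 0, 0]}, {"jaw": -1, "delta_pos": [0, 0, 0.003], "turn": [0, 0, 0]}, {"jaw": -1, "delta_pos": [0, 0, 0.004], "turn": [0, 0, 0]}, {"jaw": -1, "delta_pos": [0, 0, 0.004], "turn": [0, 0, 0]}])

```text
t: 6.98
position: [450.1, -370.1, -14.0]
tool_rot: [0.844, -0.536, -0.0, 0.0]
contact_force: [-0.7, -0.8, 0.3]
gripper_width: 0.008
gripper_force: 0.0
```

move_arm(targets=[{"jaw": -1, "delta_pos": [0, 0, 0.001], "turn": [0, 0, 0]}, {"jaw": -1, "delta_pos": [0, 0, 0.002], "turn": [0, 0, 0]}, {"jaw": -1, "delta_pos": [0, 0, 0.003], "turn": [0, 0, 0]}, {"jaw": -1, "delta_pos": [0, 0, 0.004], "turn": [0, 0, 0]}])

```text
t: 7.32
position: [450.2, -370.1, -17.9]
tool_rot: [0.844, -0.536, -0.0, 0.0]
contact_force: [-0.4, -0.1, -0.9]
gripper_width: 0.005
gripper_force: 0.0
```

move_arm(targets=[{"jaw": -1, "delta_pos": [0, 0, 0.0005], "turn": [0, 0, 0]}, {"jaw": -1, "delta_pos": [0, 0, 0.001], "turn": [0, 0, 0]}, {"jaw": -1, "delta_pos": [0, 0, 0.002], "turn": [0, 0, 0]}])

```text
t: 7.57
position: [450.3, -370.2, -19.7]
tool_rot: [0.844, -0.536, 0.0, 0.0]
contact_force: [-1.0, 1.6, 13.0]
gripper_width: 0.008
gripper_force: 7.5
```

The bench is felt at reported z of about -19, so the real tip is 19 mm short of the reported TCP, and I add 19 mm to tool reach from here. I refine the tin's shift by template matching on the saved pictures.

```bash
python3 -c "
from h import *
a=cv2.imread('pics/raw_scene2.png');b=cv2.imread('pics/raw_scene3.png')
x0,y0,x1,y1=177,144,263,200
r=cv2.matchTemplate(b[y0-12:y1+12,x0-18:x1+18],a[y0:y1,x0:x1],cv2.TM_CCOEFF_NORMED)
_,m,_,l=cv2.minMaxLoc(r);d=np.array(l)-[18,12];print(m,d)
for P in([612.6,-180.1,32],[515,-225.5,94],[415.5,-272.2,32]): print(px2w('scene',w2px('scene',P)+d,P[2]).round(1))
go([535,-215,130],205)
go([450,-370,130],205)"
```

```text
0.9770411252975464 [-5  3]
[[ 628.8 -170.    32. ]]
[[ 533.6 -212.8   94. ]]
[[ 436.9 -259.4   32. ]]
delta [-0.1045, -0.1426, -0.1497] turn [-0.0, -0.0, 0.003] pos [ 450.3 -370.2  -19.7] F [-1.   1.6 13. ] w 0.008 gf 7.5 t 7.57 j [-0.35  0.45 -0.45  0.   -0.67  0.79]
delta [-0.0003, 0.0002, -0.1497] turn [-0.0, -0.0, 0.003] pos [ 450.3 -370.2  -19.7] F [-1.   1.6 13. ] w 0.008 gf 7.5 t 7.57 j [-0.35  0.45 -0.45  0.   -0.67  0.79]
```

move_arm(targets=[{"jaw": -1, "delta_pos": [0, 0, -0.04], "turn": [0, 0, 0]}, {"jaw": -1, "delta_pos": [0, 0, -0.08], "turn": [0, 0, 0]}, {"jaw": 0.2, "delta_pos": [0, 0, -0.12], "turn": [0, 0, 0]}, {"jaw": 0.2, "delta_pos": [-0.015, -0.02, -0.15], "turn": [0, 0, 0]}, {"jaw": 0.2, "delta_pos": [-0.035, -0.045, -0.15], "turn": [0, 0, 0]}])

```text
t: 7.98
position: [479.4, -321.8, 137.5]
tool_rot: [0.844, -0.537, 0.005, -0.001]
contact_force: [1.8, -0.5, 0.6]
gripper_width: 0.174
gripper_force: 0.0
```

move_arm(targets=[{"jaw": 0.2, "delta_pos": [-0.022, -0.03, 0], "turn": [0, 0, 0]}, {"jaw": 0.2, "delta_pos": [-0.045, -0.06, 0], "turn": [0, 0, 0]}, {"jaw": 0.2, "delta_pos": [-0.065, -0.085, 0], "turn": [0, 0, 0]}, {"jaw": 0.2, "delta_pos": [-0.07, -0.0955, 0], "turn": [0, 0, 0]}, {"jaw": 0.2, "delta_pos": [-0.07, -0.0955, 0], "turn": [0, 0, 0]}])

```text
t: 8.4
position: [534.4, -213.2, 130.3]
tool_rot: [0.845, -0.535, 0.0, -0.0]
contact_force: [-0.1, -0.2, 1.2]
gripper_width: 0.549
gripper_force: 0.0
```

```bash
python3 -c "
from h import *
go([533,-215.5,56],205)"
```

```text
delta [0.0015, 0.0023, 0.0743] turn [-0.001, -0.0, 0.006] pos [ 534.4 -213.2  130.3] F [-0.1 -0.2  1.2] w 0.549 gf 0.0 t 8.4 j [-0.04  0.26 -0.32 -0.   -0.99  0.48]
```

move_arm(targets=[{"jaw": 0.2, "delta_pos": [0.001, 0.002, 0.03], "turn": [0, 0, 0.005]}, {"jaw": 0.2, "delta_pos": [0.001, 0.002, 0.055], "turn": [0, 0, 0.005]}, {"jaw": 0.2, "delta_pos": [0.001, 0.002, 0.07], "turn": [0, 0, 0.005]}, {"jaw": 0.2, "delta_pos": [0.001, 0.002, 0.074], "turn": [0, 0, 0.005]}, {"jaw": -1, "delta_pos": [0.001, 0.002, 0.074], "turn": [0, 0, 0.005]}], squeeze=35)

```text
t: 8.82
position: [530.2, -217.8, 55.1]
tool_rot: [0.843, -0.539, -0.001, 0.001]
contact_force: [0.1, 0.6, -0.3]
gripper_width: 0.567
gripper_force: 0.0
```

move_arm(targets=[{"jaw": -1, "delta_pos": [0, 0, 0], "turn": [0, 0, 0]}, {"jaw": -1, "delta_pos": [0, 0, 0], "turn": [0, 0, 0]}, {"jaw": -1, "delta_pos": [0, 0, 0], "turn": [0, 0, 0]}, {"jaw": -1, "delta_pos": [0, 0, 0], "turn": [0, 0, 0]}, {"jaw": -1, "delta_pos": [0, 0, 0], "turn": [0, 0, 0]}])

```text
t: 9.23
position: [532.1, -217.2, 57.0]
tool_rot: [0.843, -0.538, 0.001, -0.0]
contact_force: [3.5, 1.5, -0.5]
gripper_width: 0.207
gripper_force: 1.4
```

move_arm(targets=[{"jaw": -1, "delta_pos": [0, 0, 0], "turn": [0, 0, 0]}, {"jaw": -1, "delta_pos": [0, 0, 0], "turn": [0, 0, 0]}, {"jaw": -1, "delta_pos": [0, 0, 0], "turn": [0, 0, 0]}, {"jaw": -1, "delta_pos": [0, 0, 0], "turn": [0, 0, 0]}])

```text
t: 9.57
position: [532.5, -217.2, 57.0]
tool_rot: [0.843, -0.538, 0.001, -0.0]
contact_force: [2.2, 2.1, 6.1]
gripper_width: 0.146
gripper_force: 35.0
```

The bar is held (12.9 mm, 35 N). I lift.

move_arm(targets=[{"jaw": -1, "delta_pos": [0, 0, -0.01], "turn": [0, 0, 0]}, {"jaw": -1, "delta_pos": [0, 0, -0.025], "turn": [0, 0, 0]}, {"jaw": -1, "delta_pos": [0, 0, -0.045], "turn": [0, 0, 0]}, {"jaw": -1, "delta_pos": [0, 0, -0.065], "turn": [0, 0, 0]}, {"jaw": -1, "delta_pos": [0, 0, -0.08], "turn": [0, 0, 0]}])

```text
t: 9.98
position: [529.8, -216.9, 136.5]
tool_rot: [0.843, -0.539, -0.002, 0.0]
contact_force: [-0.1, 0.3, -8.1]
gripper_width: 0.149
gripper_force: 35.0
```

move_arm(targets=[{"jaw": -1, "delta_pos": [0, 0, -0.01], "turn": [0, 0, 0]}, {"jaw": -1, "delta_pos": [0, 0, -0.015], "turn": [0, 0, 0]}, {"jaw": -1, "delta_pos": [0, 0, -0.015], "turn": [0, 0, 0]}, {"jaw": -1, "delta_pos": [0, 0, -0.015], "turn": [0, 0, 0]}, {"jaw": -1, "delta_pos": [0, 0, -0.015], "turn": [0, 0, 0]}])

```text
t: 10.4
position: [530.3, -216.9, 149.7]
tool_rot: [0.843, -0.538, -0.001, 0.0]
contact_force: [-0.1, 0.6, -8.3]
gripper_width: 0.152
gripper_force: 35.0
```

```bash
python3 -c "
from h import *
s=sense();print(s['wrist_torque'])
go([470,-290,150],205)
im=read_camera('scene');cv2.imwrite('pics/raw_scene6.png',im[:,:,::-1])
im2=read_camera('scene')
a=im[80:230,130:290][:,:,::-1];cv2.imwrite('pics/s6.png',cv2.resize(a,None,fx=3.7,fy=3.7,interpolation=cv2.INTER_CUBIC))
g=sense();print(g['contact_force'])"
```

```text
[-0.12338964  0.11828315 -0.05035723]
delta [0.041, 0.0854, -0.0002] turn [0.002, 0.002, -0.003] pos [ 530.3 -216.9  149.7] F [-0.1  0.6 -8.3] w 0.152 gf 35.0 t 10.4 j [-0.05  0.24 -0.3  -0.   -1.04  0.48]
[-0.99098247  0.24408782 -8.1001555 ]
```

View pics/s6.png

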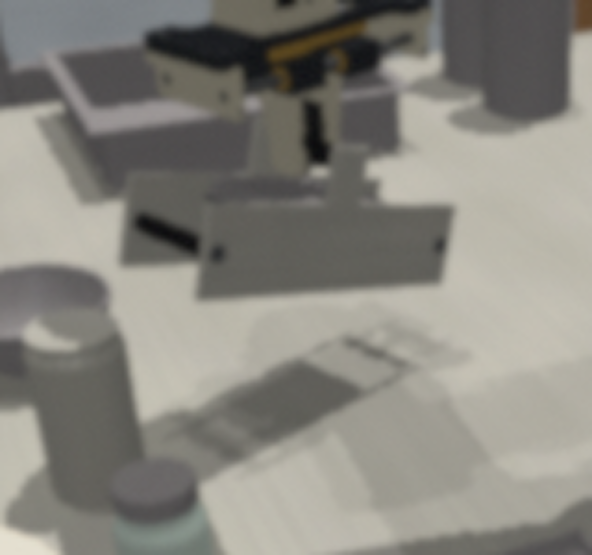

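The tin hangs clear. Its bottom edge runs from crop (197,298) to (443,283), while lying flat its left end stood far lower in the picture. So the +x end (a) has risen and the -x end (b) dips, which makes b heavy. I set the tin down away from the can to grip bar a.

move_arm(targets=[{"jaw": -1, "delta_pos": [0.01, 0.02, 0], "turn": [0, 0, 0]}, {"jaw": -1, "delta_pos": [0.022, 0.045, 0], "turn": [0, 0, 0]}, {"jaw": -1, "delta_pos": [0.034, 0.07, 0], "turn": [0, 0, 0]}, {"jaw": -1, "delta_pos": [0.041, 0.085, 0], "turn": [0, 0, 0]}, {"jaw": -1, "delta_pos": [0.041, 0.085, 0.01], "turn": [0, 0, 0]}])

```text
t: 10.92
position: [470.0, -292.4, 142.2]
tool_rot: [0.842, -0.539, 0.001, 0.0]
contact_force: [-1.0, -0.8, -6.7]
gripper_width: 0.151
gripper_force: 35.0
```

move_arm(targets=[{"jaw": -1, "delta_pos": [0, 0, 0.012], "turn": [0, 0, 0]}, {"jaw": -1, "delta_pos": [0, 0, 0.024], "turn": [0, 0, 0]}, {"jaw": -1, "delta_pos": [0, 0, 0.034], "turn": [0, 0, 0]}, {"jaw": -1, "delta_pos": [0, 0, 0.042], "turn": [0, 0, 0]}, {"jaw": -1, "delta_pos": [0, 0, 0.05], "turn": [0, 0, 0]}])

```text
t: 11.33
position: [472.5, -290.2, 90.9]
tool_rot: [0.843, -0.538, 0.001, -0.0]
contact_force: [0.7, -0.7, -7.3]
gripper_width: 0.15
gripper_force: 35.0
```

move_arm(targets=[{"jaw": -1, "delta_pos": [0, 0, 0.007], "turn": [0, 0, 0]}, {"jaw": -1, "delta_pos": [0, 0, 0.014], "turn": [0, 0, 0]}, {"jaw": -1, "delta_pos": [0, 0, 0.021], "turn": [0, 0, 0]}, {"jaw": -1, "delta_pos": [0, 0, 0.027], "turn": [0, 0, 0]}, {"jaw": -1, "delta_pos": [0, 0, 0.031], "turn": [0, 0, 0]}])

```text
t: 11.75
position: [471.5, -290.0, 59.5]
tool_rot: [0.843, -0.538, -0.0, 0.0]
contact_force: [0.7, 0.4, -6.1]
gripper_width: 0.146
gripper_force: 35.0
```

move_arm(targets=[{"jaw": -1, "delta_pos": [0, 0, 0.002], "turn": [0, 0, 0]}, {"jaw": -1, "delta_pos": [0, 0, 0.004], "turn": [0, 0, 0]}, {"jaw": -1, "delta_pos": [0, 0, 0.004], "turn": [0, 0, 0]}])

```text
t: 12.0
position: [471.6, -290.2, 57.0]
tool_rot: [0.843, -0.538, 0.0, 0.0]
contact_force: [-1.5, 1.1, -0.7]
gripper_width: 0.148
gripper_force: 35.0
```

Force is nil and height 57, so the tin lies flat and bar a is at about (570.5,-244). I release and go there, with the tool tilted 10° outward to clear the handle.

move_arm(targets=[{"jaw": 0.2, "delta_pos": [0, 0, 0], "turn": [0, 0, 0]}, {"jaw": 0.2, "delta_pos": [0, 0, 0], "turn": [0, 0, 0]}, {"jaw": 0.2, "delta_pos": [0, 0, 0], "turn": [0, 0, 0]}, {"jaw": 0.2, "delta_pos": [0, 0, -0.03], "turn": [0, 0, 0]}, {"jaw": 0.2, "delta_pos": [0, 0, -0.07], "turn": [0, 0, 0]}])

```text
t: 12.42
position: [469.4, -289.5, 124.2]
tool_rot: [0.843, -0.538, -0.003, 0.001]
contact_force: [1.5, -0.5, 0.7]
gripper_width: 0.466
gripper_force: 0.0
```

```bash
cat >> h.py <<'E'
def gt(g,yaw,tilt=0):
    "grasp point -> reported TCP target"
    p=np.array(g,float)+37.8*pose(yaw,tilt).as_matrix()[:,2]; go(p,yaw,tilt)
E
python3 -c "
from h import *
gt([570.5,-244.3,150],205,-10)"
```

```text
delta [0.0015, -0.1042, 0.0109] turn [-0.17, 0.004, -0.002] pos [ 469.4 -289.5  124.2] F [ 1.5 -0.5  0.7] w 0.466 gf 0.0 t 12.42 j [-0.2   0.23 -0.37 -0.   -0.98  0.63]
```

move_arm(targets=[{"jaw": -0.18, "delta_pos": [0, -0.035, 0.0], "turn": [-0.06, 0, 0]}, {"jaw": -0.18, "delta_pos": [0, -0.07, 0.005], "turn": [-0.12, 0, 0]}, {"jaw": -0.18, "delta_pos": [0.001, -0.104, 0.011], "turn": [-0.17, 0.002, -0.002]}, {"jaw": -0.18, "delta_pos": [0.001, -0.104, 0.011], "turn": [-0.17, 0.002, -0.002]}, {"jaw": -0.18, "delta_pos": [0.001, -0.104, 0.011], "turn": [-0.17, 0.002, -0.002]}])

```text
t: 12.83
position: [568.0, -245.9, 113.1]
tool_rot: [0.841, -0.534, -0.046, 0.073]
contact_force: [-1.0, -0.1, -0.3]
gripper_width: 0.408
gripper_force: 0.0
```

```bash
python3 -c "
from h import *
gt([570.5,-244.3,90],205,-10)
gt([570.5,-244.3,32.5],205,-10)
im=read_camera('scene');cv2.imwrite('pics/raw_scene7.png',im[:,:,::-1])
for P in([570.5,-244.3,32],[471.6,-290.2,94],[372.7,-336.1,32]):
  print(w2px('scene',P),w2px('scene',[515+ (P[0]-471.6),-225.5+P[1]+290.2,P[2]]))
a=cv2.imread('pics/raw_scene2.png')
t=a[150:200,177:215];r=cv2.matchTemplate(im[100:230,130:300][:,:,::-1].copy(),t,cv2.TM_CCOEFF_NORMED);print(cv2.minMaxLoc(r))
"
```

```text
delta [-0.0005, -0.0068, 0.0601] turn [-0.002, -0.001, 0.002] pos [ 568.  -245.9  113.1] F [-1.  -0.1 -0.3] w 0.408 gf 0.0 t 12.83 j [-0.04  0.42 -0.17  0.09 -1.14  0.44]
delta [-0.0005, -0.0166, 0.1167] turn [-0.002, -0.001, 0.002] pos [ 568.  -245.9  113.1] F [-1.  -0.1 -0.3] w 0.408 gf 0.0 t 12.83 j [-0.04  0.42 -0.17  0.09 -1.14  0.44]
[[199.32577033 170.23451309]] [[190.53214875 183.72634571]]
[[225.51651706 138.16593507]] [[218.58516443 149.28535695]]
[[251.1245681  145.97805889]] [[246.20797947 156.52412423]]
(-0.839600145816803, 0.8746080994606018, (105, 51), (56, 37))
```

The template shift (9,-13) agrees with the predicted bar position. I descend and grip.

move_arm(targets=[{"jaw": -0.18, "delta_pos": [0, -0.004, 0.035], "turn": [0, 0, 0]}, {"jaw": -0.18, "delta_pos": [0, -0.007, 0.06], "turn": [0, 0, 0]}, {"jaw": -0.18, "delta_pos": [0, -0.011, 0.085], "turn": [0, 0, 0]}, {"jaw": -0.18, "delta_pos": [0, -0.015, 0.105], "turn": [0, 0, 0]}, {"jaw": -0.18, "delta_pos": [0, -0.0165, 0.1165], "turn": [0, 0, 0]}])

```text
t: 13.3
position: [561.5, -249.5, -3.7]
tool_rot: [0.84, -0.536, -0.045, 0.072]
contact_force: [-0.2, -0.2, 0.7]
gripper_width: 0.408
gripper_force: 0.0
```

move_arm(targets=[{"jaw": -1, "delta_pos": [0, 0, 0], "turn": [0, 0, 0]}, {"jaw": -1, "delta_pos": [0, 0, 0], "turn": [0, 0, 0]}, {"jaw": -1, "delta_pos": [0, 0, 0], "turn": [0, 0, 0]}, {"jaw": -1, "delta_pos": [0, 0, 0], "turn": [0, 0, 0]}, {"jaw": -1, "delta_pos": [0, 0, 0], "turn": [0, 0, 0]}], squeeze=45)

```text
t: 13.72
position: [564.8, -249.1, -0.7]
tool_rot: [0.84, -0.535, -0.043, 0.071]
contact_force: [0.7, 0.0, 3.0]
gripper_width: 0.145
gripper_force: 45.0
```

```bash
python3 -c "
from h import *
gt([570.5,-244.3,32.5],205,-10)
# arc about heavy foot corner (bottom edge at b end), bar rel (229,32)
p=np.array([470.6-120*.906,-290-120*.423]) 
p=np.array([570.5,-244.3])-229*np.array([.906,.423])
for d in (15,30,45,60,75,85,90):
  a=np.radians(d);x=229*np.cos(a)-32*np.sin(a);z=229*np.sin(a)+32*np.cos(a)
  gt([*(p+x*np.array([.906,.423])),z],205,-10)" | cut -c1-90
```

```text
delta [-0.002, -0.0013, 0.0038] turn [-0.007, -0.004, -0.0] pos [ 564.8 -249.1   -0.7] F [
delta [-0.0017, 0.0242, -0.0504] turn [-0.007, -0.004, -0.0] pos [ 564.8 -249.1   -0.7] F 
delta [-0.0015, 0.063, -0.0966] turn [-0.007, -0.004, -0.0] pos [ 564.8 -249.1   -0.7] F [
delta [-0.0014, 0.1125, -0.1312] turn [-0.007, -0.004, -0.0] pos [ 564.8 -249.1   -0.7] F 
delta [-0.0012, 0.1692, -0.1518] turn [-0.007, -0.004, -0.0] pos [ 564.8 -249.1   -0.7] F 
delta [-0.0012, 0.2293, -0.157] turn [-0.007, -0.004, -0.0] pos [ 564.8 -249.1   -0.7] F [
delta [-0.0012, 0.2693, -0.1518] turn [-0.007, -0.004, -0.0] pos [ 564.8 -249.1   -0.7] F 
delta [-0.0012, 0.2887, -0.1465] turn [-0.007, -0.004, -0.0] pos [ 564.8 -249.1   -0.7] F
```

move_arm(targets=[{"jaw": -1, "delta_pos": [0, 0.005, -0.0155], "turn": [0, 0, 0]}, {"jaw": -1, "delta_pos": [0, 0.012, -0.03], "turn": [0, 0, 0]}, {"jaw": -1, "delta_pos": [0, 0.0255, -0.054], "turn": [0, 0, 0]}, {"jaw": -1, "delta_pos": [0, 0.043, -0.077], "turn": [0, 0, 0]}, {"jaw": -1, "delta_pos": [0, 0.064, -0.1], "turn": [0, 0, 0]}])

```text
t: 14.13
position: [520.9, -267.9, 107.9]
tool_rot: [0.84, -0.535, -0.045, 0.072]
contact_force: [-1.6, -1.2, -4.2]
gripper_width: 0.145
gripper_force: 45.0
```

move_arm(targets=[{"jaw": -1, "delta_pos": [0, 0.0215, -0.0185], "turn": [0, 0, 0]}, {"jaw": -1, "delta_pos": [0, 0.0495, -0.0346], "turn": [0, 0, 0]}, {"jaw": -1, "delta_pos": [0, 0.075, -0.046], "turn": [0, 0, 0]}, {"jaw": -1, "delta_pos": [0, 0.106, -0.055], "turn": [0, 0, 0]}, {"jaw": -1, "delta_pos": [0, 0.134, -0.06], "turn": [0, 0, 0]}])

```text
t: 14.55
position: [409.8, -319.9, 190.7]
tool_rot: [0.84, -0.535, -0.044, 0.072]
contact_force: [-0.6, -0.9, -5.2]
gripper_width: 0.149
gripper_force: 45.0
```

move_arm(targets=[{"jaw": -1, "delta_pos": [0, 0.028, -0.002], "turn": [0, 0, 0]}, {"jaw": -1, "delta_pos": [0, 0.045, -0.004], "turn": [0, 0, 0]}, {"jaw": -1, "delta_pos": [0, 0.058, -0.006], "turn": [0, 0, 0]}, {"jaw": -1, "delta_pos": [0, 0.066, -0.01], "turn": [0, 0, 0]}, {"jaw": -1, "delta_pos": [0, 0.068, -0.02], "turn": [0, 0, 0]}])

```text
t: 14.97
position: [351.8, -346.1, 219.4]
tool_rot: [0.84, -0.536, -0.046, 0.072]
contact_force: [0.2, 0.6, -7.6]
gripper_width: 0.143
gripper_force: 45.0
```

```bash
python3 -c "
from h import *
go([360,-340,235],205)
im=read_camera('scene');cv2.imwrite('pics/raw_scene8.png',im[:,:,::-1])"
```

```text
delta [-0.0021, -0.0073, -0.017] turn [0.171, 0.0, -0.001] pos [ 351.8 -346.1  219.4] F [ 0.2  0.6 -7.6] w 0.143 gf 45.0 t 14.97 j [-0.28  0.1  -0.36  0.12 -1.24  0.67]
```

The full weight hangs (7.6 N) with the bottom about 27 mm up. Next I lift, straighten the tool and turn to yaw 270 so the handle faces -y.

```bash
python3 -c "
from h import *
go([352,-346,300],270)"
```

```text
delta [-0.0013, 0.0142, -0.0764] turn [0.152, 0.093, -1.132] pos [ 353.7 -347.   222.3] F [ 0.6 -0.5 -3.8] w 0.144 gf 45.0 t 15.02 j [-0.28  0.1  -0.36  0.12 -1.24  0.67]
```

move_arm(targets=[{"jaw": -1, "delta_pos": [0, 0.002, -0.012], "turn": [0.015, 0.009, -0.11]}, {"jaw": -1, "delta_pos": [0, 0.005, -0.03], "turn": [0.03, 0.018, -0.22]}, {"jaw": -1, "delta_pos": [0, 0.008, -0.05], "turn": [0.046, 0.028, -0.34]}, {"jaw": -1, "delta_pos": [0, 0.011, -0.066], "turn": [0.061, 0.037, -0.45]}, {"jaw": -1, "delta_pos": [0, 0.014, -0.076], "turn": [0.076, 0.046, -0.566]}])

```text
t: 15.43
position: [354.0, -346.7, 299.3]
tool_rot: [0.96, -0.276, -0.023, 0.037]
contact_force: [-0.2, -0.6, -8.2]
gripper_width: 0.145
gripper_force: 45.0
```

```bash
python3 -c "
from h import *
go([352,-346,300],270)"
```

```text
delta [-0.0021, 0.0005, -0.0006] turn [0.076, 0.046, -0.559] pos [ 354.  -346.7  299.3] F [-0.2 -0.6 -8.2] w 0.145 gf 45.0 t 15.43 j [-0.31  0.01 -0.25  0.08 -1.36  1.3 ]
```

move_arm(targets=[{"jaw": -1, "delta_pos": [0, 0, 0], "turn": [0.016, 0.009, -0.115]}, {"jaw": -1, "delta_pos": [0, 0, 0], "turn": [0.032, 0.019, -0.235]}, {"jaw": -1, "delta_pos": [0, 0, 0], "turn": [0.048, 0.029, -0.35]}, {"jaw": -1, "delta_pos": [0, 0, 0], "turn": [0.064, 0.039, -0.47]}, {"jaw": -1, "delta_pos": [0, 0, 0], "turn": [0.076, 0.046, -0.56]}])

```text
t: 15.85
position: [353.0, -346.2, 297.3]
tool_rot: [1.0, 0.001, -0.001, -0.001]
contact_force: [0.0, -0.2, -7.9]
gripper_width: 0.142
gripper_force: 45.0
```

```bash
python3 -c "
from h import *
go([544,177,300],270)"
```

```text
delta [0.1917, -0.523, -0.0021] turn [-0.002, 0.002, 0.001] pos [ 353.  -346.2  297.3] F [ 0.  -0.2 -7.9] w 0.142 gf 45.0 t 15.85 j [-0.38  0.01 -0.22 -0.   -1.35  1.95]
```

move_arm(targets=[{"jaw": -1, "delta_pos": [0.002, -0.0056, 0], "turn": [0, 0, 0]}, {"jaw": -1, "delta_pos": [0.007, -0.0188, 0], "turn": [0, 0, 0]}, {"jaw": -1, "delta_pos": [0.015, -0.0413, 0], "turn": [0, 0, 0]}, {"jaw": -1, "delta_pos": [0.026, -0.0714, 0], "turn": [0, 0, 0]}, {"jaw": -1, "delta_pos": [0.0384, -0.105, 0], "turn": [0, 0, 0]}])

```text
t: 16.27
position: [391.8, -241.1, 297.3]
tool_rot: [1.0, -0.005, -0.002, -0.0]
contact_force: [1.5, -2.0, -6.9]
gripper_width: 0.146
gripper_force: 45.0
```

move_arm(targets=[{"jaw": -1, "delta_pos": [0.0123, -0.0338, 0], "turn": [0, 0, 0]}, {"jaw": -1, "delta_pos": [0.0247, -0.0676, 0], "turn": [0, 0, 0]}, {"jaw": -1, "delta_pos": [0.037, -0.1014, 0], "turn": [0, 0, 0]}, {"jaw": -1, "delta_pos": [0.0494, -0.135, 0], "turn": [0, 0, 0]}, {"jaw": -1, "delta_pos": [0.0617, -0.169, 0], "turn": [0, 0, 0]}])

```text
t: 16.68
position: [454.6, -70.5, 297.6]
tool_rot: [1.0, -0.004, -0.001, -0.0]
contact_force: [0.8, 0.5, -8.0]
gripper_width: 0.147
gripper_force: 45.0
```

move_arm(targets=[{"jaw": -1, "delta_pos": [0.0123, -0.0338, 0], "turn": [0, 0, 0]}, {"jaw": -1, "delta_pos": [0.0247, -0.0676, 0], "turn": [0, 0, 0]}, {"jaw": -1, "delta_pos": [0.037, -0.1014, 0], "turn": [0, 0, 0]}, {"jaw": -1, "delta_pos": [0.0494, -0.135, 0], "turn": [0, 0, 0]}, {"jaw": -1, "delta_pos": [0.0617, -0.169, 0], "turn": [0, 0, 0]}])

```text
t: 17.1
position: [517.0, 98.1, 297.4]
tool_rot: [1.0, -0.004, -0.001, -0.0]
contact_force: [0.1, -0.1, -8.0]
gripper_width: 0.141
gripper_force: 45.0
```

move_arm(targets=[{"jaw": -1, "delta_pos": [0.011, -0.03, 0], "turn": [0, 0, 0]}, {"jaw": -1, "delta_pos": [0.019, -0.0526, 0], "turn": [0, 0, 0]}, {"jaw": -1, "delta_pos": [0.0247, -0.0676, 0], "turn": [0, 0, 0]}, {"jaw": -1, "delta_pos": [0.0278, -0.076, 0], "turn": [0, 0, 0]}, {"jaw": -1, "delta_pos": [0.0292, -0.0798, 0], "turn": [0, 0, 0]}])

```text
t: 17.52
position: [546.6, 176.9, 296.6]
tool_rot: [1.0, -0.003, -0.002, -0.0]
contact_force: [0.3, 0.3, -8.2]
gripper_width: 0.141
gripper_force: 45.0
```

```bash
python3 -c "
from h import *
go([544,177,205],270)"
```

```text
delta [-0.0024, -0.0001, 0.0916] turn [-0.0, 0.003, -0.006] pos [546.6 176.9 296.6] F [ 0.3  0.3 -8.2] w 0.141 gf 45.0 t 17.52 j [ 0.65  0.15 -0.06 -0.   -1.36  0.91]
```

move_arm(targets=[{"jaw": -1, "delta_pos": [-0.002, 0, 0.012], "turn": [0, 0, 0]}, {"jaw": -1, "delta_pos": [-0.002, 0, 0.035], "turn": [0, 0, 0]}, {"jaw": -1, "delta_pos": [-0.002, 0, 0.06], "turn": [0, 0, 0]}, {"jaw": -1, "delta_pos": [-0.002, 0, 0.078], "turn": [0, 0, 0]}, {"jaw": -1, "delta_pos": [-0.002, 0, 0.086], "turn": [0, 0, 0]}])

```text
t: 17.93
position: [542.3, 173.2, 208.6]
tool_rot: [1.0, -0.004, -0.003, 0.001]
contact_force: [-0.5, -0.5, -7.9]
gripper_width: 0.146
gripper_force: 45.0
```

move_arm(targets=[{"jaw": -1, "delta_pos": [0, 0, 0], "turn": [0, 0, 0]}, {"jaw": -1, "delta_pos": [0, 0, 0], "turn": [0, 0, 0]}, {"jaw": -1, "delta_pos": [0, 0, 0], "turn": [0, 0, 0]}, {"jaw": -1, "delta_pos": [0, 0, 0], "turn": [0, 0, 0]}, {"jaw": -1, "delta_pos": [0, 0, 0], "turn": [0, 0, 0]}])

```text
t: 18.35
position: [544.8, 175.4, 212.7]
tool_rot: [1.0, -0.003, -0.0, -0.001]
contact_force: [-0.5, 1.2, -8.4]
gripper_width: 0.144
gripper_force: 45.0
```

move_arm(targets=[{"jaw": -1, "delta_pos": [0, 0, 0], "turn": [0, 0, 0]}, {"jaw": -1, "delta_pos": [0, 0, 0], "turn": [0, 0, 0]}, {"jaw": -1, "delta_pos": [0, 0, 0], "turn": [0, 0, 0]}, {"jaw": -1, "delta_pos": [0, 0, 0], "turn": [0, 0, 0]}, {"jaw": -1, "delta_pos": [0, 0, 0], "turn": [0, 0, 0]}])

```text
t: 18.77
position: [544.2, 175.0, 211.4]
tool_rot: [1.0, -0.003, -0.001, -0.0]
contact_force: [-0.4, -1.1, -7.7]
gripper_width: 0.152
gripper_force: 45.0
```

```bash
python3 -c "
from h import *
go([544,177,195],270)
a=read_camera('scene').astype(int);ims=[a]
for i in range(4): ims.append(read_camera('scene').astype(int))
x,y=w2px('scene',[544,177,60])[0].astype(int);print(x,y)
print([np.abs(i-a)[y-70:y+40,x-70:x+70].max(2).__gt__(25).sum() for i in ims])
cv2.imwrite('pics/raw_scene9.png',a.astype(np.uint8)[:,:,::-1])
print(w2px('scene',[[544+42*sx,177+dy,z] for sx in(-1,1) for dy,z in((32,8),(-32,8),(32,245),(-32,245))]).round(0).tolist())"
```

```text
delta [-0.0002, -0.002, 0.0164] turn [-0.001, 0.002, -0.006] pos [544.2 175.  211.4] F [-0.4 -1.1 -7.7] w 0.152 gf 45.0 t 18.77 j [ 0.65  0.19 -0.21 -0.   -1.17  0.91]
271 244
[np.int64(0), np.int64(297), np.int64(828), np.int64(1117), np.int64(1255)]
[[296.0, 267.0], [282.0, 249.0], [301.0, 165.0], [285.0, 150.0], [259.0, 279.0], [247.0, 260.0], [257.0, 174.0], [242.0, 159.0]]
```

The tin still swings, so I let it settle.

move_arm(targets=[{"jaw": -1, "delta_pos": [0, 0, 0], "turn": [0, 0, 0]}, {"jaw": -1, "delta_pos": [0, 0, 0], "turn": [0, 0, 0]}, {"jaw": -1, "delta_pos": [0, 0, 0], "turn": [0, 0, 0]}, {"jaw": -1, "delta_pos": [0, 0, 0], "turn": [0, 0, 0]}, {"jaw": -1, "delta_pos": [0, 0, 0], "turn": [0, 0, 0]}])

```text
t: 19.43
position: [544.2, 174.9, 211.3]
tool_rot: [1.0, -0.003, -0.001, -0.0]
contact_force: [-0.8, 0.5, -7.3]
gripper_width: 0.145
gripper_force: 45.0
```

move_arm(targets=[{"jaw": -1, "delta_pos": [0, 0, 0], "turn": [0, 0, 0]}, {"jaw": -1, "delta_pos": [0, 0, 0], "turn": [0, 0, 0]}, {"jaw": -1, "delta_pos": [0, 0, 0], "turn": [0, 0, 0]}, {"jaw": -1, "delta_pos": [0, 0, 0], "turn": [0, 0, 0]}, {"jaw": -1, "delta_pos": [0, 0, 0], "turn": [0, 0, 0]}])

```text
t: 19.85
position: [544.2, 175.0, 211.4]
tool_rot: [1.0, -0.003, -0.001, -0.0]
contact_force: [0.1, 0.2, -7.3]
gripper_width: 0.147
gripper_force: 45.0
```

```bash
python3 -c "
from h import *
ims=[];
for i in range(20): ims.append(read_camera('scene'))
G=[cv2.cvtColor(i,cv2.COLOR_RGB2GRAY) for i in ims]
t=G[0][225:265,255:285]
out=[]
for g in G:
  r=cv2.matchTemplate(cv2.resize(g[215:275,240:300],None,fx=4,fy=4,interpolation=cv2.INTER_CUBIC),cv2.resize(t,None,fx=4,fy=4,interpolation=cv2.INTER_CUBIC),cv2.TM_CCOEFF_NORMED);l=cv2.minMaxLoc(r)[3];out.append((l[0]/4-15,l[1]/4-10))
print(out)
cv2.imwrite('pics/raw_scene10.png',ims[-1][:,:,::-1]);print(sense()['contact_force'],sense()['t'])
"
```

```text
[(0.0, 0.0), (-0.25, -0.5), (-0.75, -0.75), (-1.0, -1.25), (-1.25, -1.75), (-1.5, -1.75), (-1.5, -2.0), (-1.5, -1.75), (-1.25, -1.75), (-1.0, -1.5), (-1.0, -1.25), (-0.75, -1.0), (-0.75, -0.75), (-0.75, -0.75), (-0.75, -0.75), (-0.75, -0.75), (-0.75, -0.75), (-0.75, -1.0), (-0.75, -1.0), (-0.75, -1.0)]
[-0.78364571  0.12376666 -8.13492952] 20.85
```

The swing has died out (under 0.3 px). I lower gently.

move_arm(targets=[{"jaw": -1, "delta_pos": [0, 0, 0.003], "turn": [0, 0, 0]}, {"jaw": -1, "delta_pos": [0, 0, 0.006], "turn": [0, 0, 0]}, {"jaw": -1, "delta_pos": [0, 0, 0.009], "turn": [0, 0, 0]}, {"jaw": -1, "delta_pos": [0, 0, 0.011], "turn": [0, 0, 0]}, {"jaw": -1, "delta_pos": [0, 0, 0.013], "turn": [0, 0, 0]}])

```text
t: 21.27
position: [545.8, 175.7, 200.5]
tool_rot: [1.0, -0.003, 0.001, -0.001]
contact_force: [-3.6, 1.5, 14.6]
gripper_width: 0.147
gripper_force: 45.0
```

move_arm(targets=[{"jaw": -1, "delta_pos": [0, 0, 0.001], "turn": [0, 0, 0]}, {"jaw": -1, "delta_pos": [0, 0, 0.002], "turn": [0, 0, 0]}, {"jaw": -1, "delta_pos": [0, 0, 0.003], "turn": [0, 0, 0]}, {"jaw": -1, "delta_pos": [0, 0, 0.003], "turn": [0, 0, 0]}])

```text
t: 21.6
position: [547.5, 176.6, 200.6]
tool_rot: [1.0, -0.002, 0.003, -0.002]
contact_force: [-4.4, 2.4, 18.9]
gripper_width: 0.148
gripper_force: 45.0
```

Contact came at 200.6, as expected for the floor: the bar sits 4 mm low in the pads, and the rim would be at 209. I ease off the press, open a little and look at the force.

move_arm(targets=[{"jaw": -1, "delta_pos": [0, 0, -0.001], "turn": [0, 0, 0]}, {"jaw": -1, "delta_pos": [0, 0, -0.002], "turn": [0, 0, 0]}, {"jaw": -1, "delta_pos": [0, 0, -0.003], "turn": [0, 0, 0]}, {"jaw": -1, "delta_pos": [0, 0, -0.003], "turn": [0, 0, 0]}])

```text
t: 21.93
position: [545.5, 175.7, 200.6]
tool_rot: [1.0, -0.003, 0.001, -0.001]
contact_force: [-2.6, 1.4, 8.9]
gripper_width: 0.145
gripper_force: 45.0
```

```bash
python3 -c "
from h import *
go([544,177,195],270)
a=read_camera('scene');cv2.imwrite('pics/raw_scene11.png',a[:,:,::-1])"
```

```text
delta [-0.0015, -0.0013, 0.0056] turn [-0.003, -0.002, -0.005] pos [545.5 175.7 200.6] F [-2.6  1.4  8.9] w 0.145 gf 45.0 t 21.93 j [ 0.65  0.19 -0.23 -0.   -1.15  0.91]
```

move_arm(targets=[{"jaw": -1, "delta_pos": [0, 0, -0.001], "turn": [0, 0, 0]}, {"jaw": -1, "delta_pos": [0, 0, -0.002], "turn": [0, 0, 0]}, {"jaw": -0.6, "delta_pos": [0, 0, -0.002], "turn": [0, 0, 0]}, {"jaw": -0.5, "delta_pos": [0, 0, -0.002], "turn": [0, 0, 0]}, {"jaw": -0.2, "delta_pos": [0, 0, -0.002], "turn": [0, 0, 0]}])

```text
t: 22.4
position: [544.3, 175.0, 200.1]
tool_rot: [1.0, -0.003, -0.001, -0.0]
contact_force: [-0.1, 0.2, -0.9]
gripper_width: 0.269
gripper_force: 0.3
```

move_arm(targets=[{"jaw": -0.1, "delta_pos": [0, 0, 0], "turn": [0, 0, 0]}, {"jaw": -0.1, "delta_pos": [0, 0, 0], "turn": [0, 0, 0]}, {"jaw": -0.1, "delta_pos": [0, 0, -0.01], "turn": [0, 0, 0]}, {"jaw": -0.1, "delta_pos": [0, 0, -0.03], "turn": [0, 0, 0]}, {"jaw": -0.1, "delta_pos": [0, 0, -0.06], "turn": [0, 0, 0]}])

```text
t: 22.82
position: [543.1, 174.2, 259.3]
tool_rot: [1.0, -0.003, -0.003, 0.001]
contact_force: [0.6, 0.6, 0.1]
gripper_width: 0.446
gripper_force: 0.0
```

```bash
python3 -c "
from h import *
go([430,359,200],270)
a=read_camera('scene');cv2.imwrite('pics/raw_scene12.png',a[:,:,::-1])
b=cv2.imread('pics/raw_scene11.png')[:,:,::-1]
G=[cv2.cvtColor(np.ascontiguousarray(i),cv2.COLOR_RGB2GRAY) for i in(b,a)]
r=cv2.matchTemplate(G[1][180:285,230:315],G[0][195:270,245:300],cv2.TM_CCOEFF_NORMED);print(cv2.minMaxLoc(r)[1::2])"
```

```text
delta [-0.1139, -0.1842, 0.0597] turn [0.002, 0.006, -0.006] pos [543.1 174.2 259.3] F [0.6 0.6 0.1] w 0.446 gf 0.0 t 22.82 j [ 0.65  0.16 -0.13 -0.   -1.28  0.91]
(0.9368386268615723, (16, 16))
```

The tin stands upright and steady in the tray (settled within 1 px). Next the timer: I find its box, mark directions and bar angle numerically from the first top picture.

```bash
cat > tm.py <<'E'
from h import *
def patch(im,n,c,z,half=50,k=4):
    s=np.arange(-half,half,1/k);X,Y=np.meshgrid(s,s)  # row: y, col: x (world)
    p=w2px(n,np.c_[X.ravel()+c[0],Y.ravel()+c[1],np.full(X.size,z)]).reshape(*X.shape,2).astype(np.float32)
    return cv2.remap(im,p[...,0],p[...,1],cv2.INTER_CUBIC)
def ring(im,n,c,z,r0,r1,angs):
    a=np.radians(angs)[:,None];r=np.linspace(r0,r1,8)[None]
    p=w2px(n,np.c_[(c[0]+r*np.cos(a)).ravel(),(c[1]+r*np.sin(a)).ravel(),np.full(a.size*r.size,z)]).reshape(a.size,r.size,2).astype(np.float32)
    return cv2.cvtColor(cv2.remap(im,p[...,0],p[...,1],cv2.INTER_CUBIC),cv2.COLOR_BGR2GRAY).astype(float).mean(1)
E
python3 - <<'E'
from tm import *
for n,f in(('top','raw_top1.png'),('scene','raw_scene1.png')):
    im=cv2.imread('pics/'+f)
    c0=(517,359)
    P=patch(im,n,c0,28,60)
    hsv=cv2.cvtColor(P,cv2.COLOR_BGR2LAB).astype(int)
    g=hsv[...,0]
    m=((g>205)).astype(np.uint8)
    m=cv2.morphologyEx(m,cv2.MORPH_CLOSE,np.ones((25,25)))
    cs,_=cv2.findContours(m,cv2.RETR_EXTERNAL,cv2.CHAIN_APPROX_NONE);c=max(cs,key=cv2.contourArea)
    (x,y),(w,h),a=cv2.minAreaRect(c);print(n,'L pct',np.percentile(g,[5,25,50,75,95]),'centre',c0[0]-60+x/4,c0[1]-60+y/4,'size',w/4,h/4,'ang',a)
E
```

```text
Traceback (most recent call last):
ValueError: max() iterable argument is empty
```

```bash
python3 - <<'E'
from tm import *
for n,f in(('top','raw_top1.png'),('scene','raw_scene1.png')):
    im=cv2.imread('pics/'+f); c0=(517,359)
    P=patch(im,n,c0,28,60);L=cv2.cvtColor(P,cv2.COLOR_BGR2LAB)
    g=L[...,0];print(n,np.percentile(g,[5,25,50,75,85,95]),P[[240,90,400],[10,240,240]].tolist())
    for th in np.percentile(g,[70,75,80]):
        m=(g>th).astype(np.uint8);m=cv2.morphologyEx(m,cv2.MORPH_OPEN,np.ones((5,5)));m=cv2.morphologyEx(m,cv2.MORPH_CLOSE,np.ones((25,25)))
        cs,_=cv2.findContours(m,cv2.RETR_EXTERNAL,cv2.CHAIN_APPROX_NONE);c=max(cs,key=cv2.contourArea)
        (x,y),(w,h),a=cv2.minAreaRect(c);print(' ',th,'centre',c0[0]-60+x/4,c0[1]-60+y/4,'size',w/4,h/4,'ang',a)
# crop-corner clicks
uv=np.array([(130,68),(320,115),(275,325),(70,275)])/6.5+[140,165]
q=px2w('top',uv,28)[:,:2];print(q.round(1),q.mean(0),[np.degrees(np.arctan2(*(q[(i+1)%4]-q[i])[::-1])).round(1) for i in range(4)])
c=q.mean(0)
im=cv2.imread('pics/raw_top1.png')
a=np.arange(20,220,4);print(np.c_[a,ring(im,'top',c,29,27,33,a),ring(im,'top',c,29,33,39,a)].astype(int).tolist())
E
```

```text
top [ 24. 149. 163. 175. 188. 196.] [[140, 152, 162], [108, 119, 128], [117, 134, 139]]
  166.0 centre 516.8457641601562 363.41922760009766 size 93.46131134033203 89.89202117919922 ang 78.46537780761719
  175.0 centre 520.9022254943848 365.47435760498047 size 82.2842788696289 81.70809936523438 ang 78.13227081298828
  183.0 centre 520.9787940979004 365.43988037109375 size 80.56136322021484 80.41835021972656 ang 78.03794860839844
scene [  9. 133. 188. 191. 204. 226.] [[172, 184, 186], [153, 164, 167], [155, 169, 168]]
  191.0 centre 515.656078338623 355.11412811279297 size 108.09317779541016 85.72992706298828 ang 78.58901977539062
  191.0 centre 515.656078338623 355.11412811279297 size 108.09317779541016 85.72992706298828 ang 78.58901977539062
  194.0 centre 518.1702651977539 365.06224060058594 size 86.93231201171875 84.16415405273438 ang 78.3540267944336
[[572.1 388.6]
 [553.8 313.3]
 [470.9 329.1]
 [490.1 409.8]] [521.73200843 360.17032103] [np.float64(-103.7), np.float64(169.2), np.float64(76.6), np.float64(-14.5)]
[[20, 180, 173], [24, 174, 169], [28, 164, 171], [32, 153, 177], [36, 152, 179], [40, 147, 176], [44, 127, 174], [48, 120, 175], [52, 117, 177], [56, 116, 177], [60, 112, 179], [64, 86, 150], [68, 62, 87], [72, 74, 137], [76, 91, 178], [80, 63, 134], [84, 61, 124], [88, 80, 171], [92, 79, 170], [96, 65, 126], [100, 87, 120], [104, 120, 149], [108, 88, 111], [112, 62, 107], [116, 84, 171], [120, 103, 172], [124, 112, 140], [128, 145, 151], [132, 167, 180], [136, 159, 165], [140, 147, 136], [144, 167, 161], [148, 171, 181], [152, 131, 154], [156, 109, 101], [160, 152, 123], [164, 182, 171], [168, 184, 177], [172, 181, 176], [176, 178, 174], [180, 176, 178], [184, 176, 184], [188, 175, 183], [192, 174, 183], [196, 173, 186], [200, 174, 186], [204, 175, 187], [208, 170, 187], [212, 166, 186], [216, 166, 188]]
```

```bash
cat >> tm.py <<'E'
from scipy.optimize import minimize
def fitdial(im,n,x0=(520,364,167)):
    k=17.19*np.arange(7)
    def cost(v):
        d=lambda o: ring(im,n,v[:2],28.5,30,37,v[2]-k+o)
        return (d(0)+.5*d(2)+.5*d(-2)-.5*d(8.6)-.5*d(-8.6)-.5*d(6)-.5*d(-6)).mean()
    best=min((minimize(cost,(x0[0]+a,x0[1]+b,x0[2]+t),method='Nelder-Mead',options=dict(initial_simplex=None)) for a in(-4,0,4) for b in(-4,0,4) for t in(-5,0,5)),key=lambda r:r.fun)
    return best.x,best.fun
E
python3 - <<'E'
from tm import *
for n,f in(('top','raw_top1.png'),('scene','raw_scene1.png')):
    f=cv2.imread('pics/'+f); x,v=fitdial(f,n); print(n,x.round(1),v)
    a=np.arange(90,190,4); print('stripe/bar top z72', np.c_[a,ring(f,n,x[:2],72,8,20,a),ring(f,n,x[:2],72,-20,-8,a)].astype(int).tolist())
go([520,364,100],225)
E
```

```text
Traceback (most recent call last):
  File "tm.py", line 16, in fitdial
    best=min((minimize(cost,(x0[0]+a,x0[1]+b,x0[2]+t),method='Nelder-Mead',options=dict(initial_simplex=None)) for a in(-4,0,4) for b in(-4,0,4) for t in(-5,0,5)),key=lambda r:r.fun)
  File "tm.py", line 16, in <genexpr>
    best=min((minimize(cost,(x0[0]+a,x0[1]+b,x0[2]+t),method='Nelder-Mead',options=dict(initial_simplex=None)) for a in(-4,0,4) for b in(-4,0,4) for t in(-5,0,5)),key=lambda r:r.fun)
              ~~~~~~~~^^^^^^^^^^^^^^^^^^^^^^^^^^^^^^^^^^^^^^^^^^^^^^^^^^^^^^^^^^^^^^^^^^^^^^^^^^^^^^^^^^^^^^^^
  File "tm.py", line 15, in cost
    return (d(0)+.5*d(2)+.5*d(-2)-.5*d(8.6)-.5*d(-8.6)-.5*d(6)-.5*d(-6)).mean()
                                                                  ~^^^^
  File "tm.py", line 14, in <lambda>
    d=lambda o: ring(im,n,v[:2],28.5,30,37,v[2]-k+o)
                ~~~~^^^^^^^^^^^^^^^^^^^^^^^^^^^^^^^^
  File "tm.py", line 8, in ring
    p=w2px(n,np.c_[(c[0]+r*np.cos(a)).ravel(),(c[1]+r*np.sin(a)).ravel(),np.full(a.size*r.size,z)]).reshape(a.size,r.size,2).astype(np.float32)
      ~~~~^^^^^^^^^^^^^^^^^^^^^^^^^^^^^^^^^^^^^^^^^^^^^^^^^^^^^^^^^^^^^^^^^^^^^^^^^^^^^^^^^^^^^^^^^
  File "h.py", line 18, in w2px
    c=get_calibration(n);K=np.array(c['K']);P=np.array(c['pose'])
ValueError: time passes only in moves, steps and waits
```

```bash
sed -i 's/^from scipy.spatial.*/&\nimport functools\nget_calibration=functools.lru_cache(get_calibration)/' h.py
python3 - <<'E'
from tm import *
for n,f in(('top','raw_top1.png'),('scene','raw_scene1.png')):
    f=cv2.imread('pics/'+f); x,v=fitdial(f,n); print(n,x.round(1),v)
    a=np.arange(90,190,4); print('stripe/bar top z72', np.c_[a,ring(f,n,x[:2],72,8,20,a),ring(f,n,x[:2],72,-20,-8,a)].astype(int).tolist())
go([520,364,100],225)
E
```

```text
top [523.  366.8 168.6] -96.71428571428571
stripe/bar top z72 [[90, 98, 17], [94, 77, 18], [98, 72, 19], [102, 80, 22], [106, 87, 25], [110, 90, 29], [114, 86, 31], [118, 74, 31], [122, 59, 29], [126, 56, 27], [130, 73, 26], [134, 102, 25], [138, 129, 25], [142, 139, 24], [146, 131, 27], [150, 109, 35], [154, 83, 46], [158, 61, 56], [162, 47, 63], [166, 35, 68], [170, 24, 72], [174, 18, 79], [178, 16, 86], [182, 15, 94], [186, 15, 97]]
scene [514.7 359.7 166.5] -68.05357142857143
stripe/bar top z72 [[90, 73, 183], [94, 82, 182], [98, 93, 181], [102, 103, 181], [106, 112, 182], [110, 119, 182], [114, 124, 182], [118, 126, 182], [122, 129, 181], [126, 137, 178], [130, 149, 172], [134, 163, 163], [138, 174, 151], [142, 182, 135], [146, 184, 116], [150, 184, 95], [154, 183, 77], [158, 182, 61], [162, 181, 48], [166, 181, 41], [170, 181, 36], [174, 181, 32], [178, 181, 29], [182, 181, 27], [186, 181, 26]]
delta [-0.0283, -0.1883, 0.1681] turn [-0.004, -0.003, 0.78] pos [546.6 175.1 267.8] F [2.6 1.2 7.8] w 0.446 gf 0.0 t 22.87 j [ 0.65  0.16 -0.12  0.   -1.29  0.91]
```

The top-view fit gives the dial centre near (522,366), the zero mark at 168.5° (the box edge says 168.3°) and the pointer near 138°. I move above the knob.

move_arm(targets=[{"jaw": -0.1, "delta_pos": [-0.004, -0.03, -0.005], "turn": [0, 0, 0.1]}, {"jaw": -0.1, "delta_pos": [-0.009, -0.07, -0.005], "turn": [0, 0, 0.22]}, {"jaw": -0.1, "delta_pos": [-0.014, -0.11, -0.005], "turn": [0, 0, 0.34]}, {"jaw": -0.1, "delta_pos": [-0.019, -0.15, -0.005], "turn": [0, 0, 0.46]}, {"jaw": -0.1, "delta_pos": [-0.024, -0.19, -0.005], "turn": [0, 0, 0.58]}])

```text
t: 23.28
position: [521.3, 366.8, 266.8]
tool_rot: [0.956, -0.292, -0.001, -0.001]
contact_force: [1.3, -0.2, 0.3]
gripper_width: 0.449
gripper_force: 0.0
```

```bash
python3 - <<'E'
from tm import *
go([522,366,130],228)
E
```

```text
delta [0.0012, 0.0004, 0.1368] turn [-0.001, 0.002, 0.141] pos [521.3 366.8 266.8] F [ 1.3 -0.2  0.3] w 0.449 gf 0.0 t 23.28 j [ 0.92  0.27  0.02 -0.   -1.32  0.06]
```

move_arm(targets=[{"jaw": -0.1, "delta_pos": [0.001, 0, 0.035], "turn": [0, 0, 0.1]}, {"jaw": -0.1, "delta_pos": [0.001, 0, 0.07], "turn": [0, 0, 0.14]}, {"jaw": -0.1, "delta_pos": [0.001, 0, 0.105], "turn": [0, 0, 0.14]}, {"jaw": -0.1, "delta_pos": [0.001, 0, 0.13], "turn": [0, 0, 0.14]}, {"jaw": -0.1, "delta_pos": [0.001, 0, 0.137], "turn": [0, 0, 0.14]}])

```text
t: 23.7
position: [520.2, 363.0, 124.4]
tool_rot: [0.935, -0.355, -0.003, 0.003]
contact_force: [-1.1, -0.2, 0.0]
gripper_width: 0.448
gripper_force: 0.0
```

```bash
python3 - <<'E'
from tm import *
go([522,366,28.5],228)
im=read_camera('scene')[:,:,::-1].copy();cv2.imwrite('pics/raw_s13.png',im)
print(w2px('scene',[[522,366,149],[522,366,72],[522,366,28]]).round(0).tolist())
c=im[200:350,255:415];print(c.shape);cv2.imwrite('pics/s13.png',cv2.resize(c,None,fx=3.7,fy=3.7,interpolation=cv2.INTER_CUBIC))
E
```

```text
delta [-0.0003, -0.0041, 0.0959] turn [0.007, 0.003, 0.007] pos [520.2 363.  124.4] F [-1.1 -0.2  0. ] w 0.448 gf 0.0 t 23.7 j [ 0.91  0.36 -0.18 -0.   -1.04 -0.07]
[[336.0, 265.0], [332.0, 300.0], [329.0, 317.0]]
(150, 160, 3)
```

View pics/s13.png

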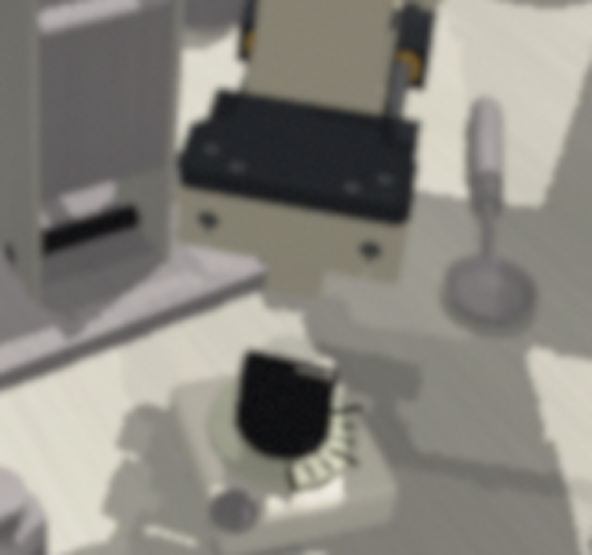

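The tin stands in the tray (left side). The knob top is at crop (290,363), raw (333,298), against a predicted (332,300), so the centring is within a few mm. The fingers are above it and I descend.

move_arm(targets=[{"jaw": -0.1, "delta_pos": [0, -0.002, 0.03], "turn": [0, 0, 0]}, {"jaw": -0.1, "delta_pos": [0, -0.002, 0.06], "turn": [0, 0, 0]}, {"jaw": -0.1, "delta_pos": [0, -0.002, 0.08], "turn": [0, 0, 0]}, {"jaw": -0.1, "delta_pos": [0, -0.002, 0.09], "turn": [0, 0, 0]}, {"jaw": -0.1, "delta_pos": [0, -0.002, 0.094], "turn": [0, 0, 0]}])

```text
t: 24.17
position: [523.6, 366.4, 34.8]
tool_rot: [0.935, -0.355, -0.001, 0.0]
contact_force: [0.1, -0.6, -0.1]
gripper_width: 0.451
gripper_force: 0.0
```

move_arm(targets=[{"jaw": -0.4, "delta_pos": [0, 0, 0], "turn": [0, 0, 0]}, {"jaw": -1, "delta_pos": [0, 0, 0], "turn": [0, 0, 0]}, {"jaw": -1, "delta_pos": [0, 0, 0], "turn": [0, 0, 0]}, {"jaw": -1, "delta_pos": [0, 0, 0], "turn": [0, 0, 0]}, {"jaw": -1, "delta_pos": [0, 0, 0], "turn": [0, 0, 0]}], squeeze=15)

```text
t: 24.58
position: [522.0, 364.5, 35.7]
tool_rot: [0.935, -0.355, -0.002, 0.001]
contact_force: [-5.0, -3.6, 6.5]
gripper_width: 0.157
gripper_force: 15.0
```

```bash
python3 - <<'E'
from tm import *
go([521,364.5,28.5],228); print(sense()['wrist_torque'])
E
```

```text
delta [-0.0007, 0.0007, 0.0072] turn [0.004, 0.002, 0.007] pos [522.  364.5  35.7] F [-5.  -3.6  6.5] w 0.157 gf 15.0 t 24.58 j [ 0.91  0.45 -0.27 -0.   -0.85 -0.07]
[-1.73920398  1.96804206  0.02381065]
```

move_arm(targets=[{"jaw": -1, "delta_pos": [0, 0.0015, 0], "turn": [0, 0, 0.05]}, {"jaw": -1, "delta_pos": [0, 0.0015, 0], "turn": [0, 0, 0.15]}, {"jaw": -1, "delta_pos": [0, 0.0015, 0], "turn": [0, 0, 0.25]}, {"jaw": -1, "delta_pos": [0, 0.0015, 0], "turn": [0, 0, 0.35]}, {"jaw": -1, "delta_pos": [0, 0.0015, 0], "turn": [0, 0, 0.45]}])

```text
t: 25.0
position: [521.6, 364.3, 35.7]
tool_rot: [0.831, -0.557, -0.001, 0.001]
contact_force: [-3.7, -3.6, 5.8]
gripper_width: 0.157
gripper_force: 15.0
```

```bash
python3 - <<'E'
from tm import *
go([521,364.5,35.7],148.5); print(sense()['wrist_torque'])
E
```

```text
delta [-0.0004, 0.0005, -0.0] turn [0.003, -0.0, 0.94] pos [521.6 364.3  35.7] F [-3.7 -3.6  5.8] w 0.157 gf 15.0 t 25.0 j [ 0.91  0.45 -0.28 -0.   -0.85 -0.52]
[-1.32124408e+00  1.49472114e+00  7.63614818e-04]
```

move_arm(targets=[{"jaw": -1, "delta_pos": [0, 0, 0], "turn": [0, 0, 0.1]}, {"jaw": -1, "delta_pos": [0, 0, 0], "turn": [0, 0, 0.2]}, {"jaw": -1, "delta_pos": [0, 0, 0], "turn": [0, 0, 0.3]}, {"jaw": -1, "delta_pos": [0, 0, 0], "turn": [0, 0, 0.4]}, {"jaw": -1, "delta_pos": [0, 0, 0], "turn": [0, 0, 0.5]}])

```text
t: 25.42
position: [521.2, 364.2, 35.6]
tool_rot: [-0.667, 0.745, 0.001, -0.001]
contact_force: [-6.0, -3.2, 6.8]
gripper_width: 0.157
gripper_force: 15.0
```

move_arm(targets=[{"jaw": -1, "delta_pos": [0, 0, 0], "turn": [0, 0, 0.1]}, {"jaw": -1, "delta_pos": [0, 0, 0], "turn": [0, 0, 0.2]}, {"jaw": -1, "delta_pos": [0, 0, 0], "turn": [0, 0, 0.3]}, {"jaw": -1, "delta_pos": [0, 0, 0], "turn": [0, 0, 0.38]}, {"jaw": -1, "delta_pos": [0, 0, 0], "turn": [0, 0, 0.44]}])

```text
t: 25.83
position: [520.8, 364.3, 35.6]
tool_rot: [-0.489, 0.872, 0.001, -0.002]
contact_force: [-7.6, -1.8, 7.2]
gripper_width: 0.157
gripper_force: 15.0
```

move_arm(targets=[{"jaw": -1, "delta_pos": [0, 0, 0], "turn": [0, 0, 0]}, {"jaw": -1, "delta_pos": [0, 0, 0], "turn": [0, 0, 0]}])

```text
t: 26.0
position: [520.8, 364.3, 35.6]
tool_rot: [-0.49, 0.872, 0.001, -0.002]
contact_force: [-8.2, -2.0, 6.6]
gripper_width: 0.157
gripper_force: 15.0
```

```bash
python3 - <<'E'
from tm import *
go([521,364.5,35.7],206.9); print(sense()['wrist_torque'])
im=read_camera('scene')[:,:,::-1].copy();cv2.imwrite('pics/raw_s14.png',im)
E
```

```text
delta [-0.0003, -0.0001, -0.0001] turn [0.004, -0.0, -1.015] pos [520.8 364.3  35.6] F [-8.2 -2.   6.6] w 0.157 gf 15.0 t 26.0 j [ 0.91  0.45 -0.28 -0.   -0.85 -1.46]
[-0.91886235  2.85446287 -0.06523815]
```

The knob reads about 1.92. I feel for the stop at 2.05 to calibrate the angle exactly.

move_arm(targets=[{"jaw": -1, "delta_pos": [0, 0, 0], "turn": [0, 0, 0.04]}, {"jaw": -1, "delta_pos": [0, 0, 0], "turn": [0, 0, 0.08]}, {"jaw": -1, "delta_pos": [0, 0, 0], "turn": [0, 0, 0.1]}, {"jaw": -1, "delta_pos": [0, 0, 0], "turn": [0, 0, 0.1]}])

```text
t: 26.38
position: [520.7, 364.4, 35.7]
tool_rot: [-0.446, 0.895, 0.001, -0.002]
contact_force: [-8.3, -3.3, 6.6]
gripper_width: 0.159
gripper_force: 15.0
```

```bash
python3 -c "
from h import *
go([521,364.5,35.7],206.9); print(sense()['wrist_torque'])"
```

```text
delta [-0.0003, -0.0002, -0.0] turn [0.004, -0.0, -1.116] pos [520.7 364.4  35.7] F [-8.3 -3.3  6.6] w 0.159 gf 15.0 t 26.38 j [ 0.92  0.45 -0.28 -0.   -0.85 -1.56]
[-0.81218699  3.04455102 -0.02597325]
```

move_arm(targets=[{"jaw": -1, "delta_pos": [0, 0, 0], "turn": [0, 0, 0.02]}, {"jaw": -1, "delta_pos": [0, 0, 0], "turn": [0, 0, 0.03]}, {"jaw": -1, "delta_pos": [0, 0, 0], "turn": [0, 0, 0.03]}])

```text
t: 26.63
position: [520.7, 364.4, 35.7]
tool_rot: [-0.433, 0.902, 0.001, -0.002]
contact_force: [-7.8, -2.3, 7.0]
gripper_width: 0.153
gripper_force: 15.0
```

```bash
python3 -c "
from h import *
go([521,364.5,35.7],206.9); print(sense()['wrist_torque'])"
```

```text
delta [-0.0003, -0.0002, -0.0] turn [0.004, -0.0, -1.146] pos [520.7 364.4  35.7] F [-7.8 -2.3  7. ] w 0.153 gf 15.0 t 26.63 j [ 0.92  0.45 -0.28 -0.   -0.85 -1.59]
[-0.7794272   3.03020504 -0.01340891]
```

move_arm(targets=[{"jaw": -1, "delta_pos": [0, 0, 0], "turn": [0, 0, 0.015]}, {"jaw": -1, "delta_pos": [0, 0, 0], "turn": [0, 0, 0.03]}, {"jaw": -1, "delta_pos": [0, 0, 0], "turn": [0, 0, 0.03]}])

```text
t: 26.88
position: [520.7, 364.4, 35.7]
tool_rot: [-0.419, 0.908, 0.001, -0.002]
contact_force: [-7.5, -2.1, 6.5]
gripper_width: 0.157
gripper_force: 15.2
```

```bash
python3 -c "
from h import *
go([521,364.5,35.7],206.9); print(sense()['wrist_torque'])"
```

```text
delta [-0.0003, -0.0002, -0.0] turn [0.004, -0.001, -1.175] pos [520.7 364.4  35.7] F [-7.5 -2.1  6.5] w 0.157 gf 15.2 t 26.88 j [ 0.92  0.45 -0.28 -0.   -0.85 -1.62]
[-0.76549191  2.97084116  0.32697725]
```

move_arm(targets=[{"jaw": -1, "delta_pos": [0, 0, 0], "turn": [0, 0, 0.015]}, {"jaw": -1, "delta_pos": [0, 0, 0], "turn": [0, 0, 0.03]}, {"jaw": -1, "delta_pos": [0, 0, 0], "turn": [0, 0, 0.03]}])

```text
t: 27.13
position: [520.8, 364.5, 35.6]
tool_rot: [-0.406, 0.914, 0.001, -0.002]
contact_force: [-7.8, -2.6, 6.7]
gripper_width: 0.162
gripper_force: 15.6
```

```bash
python3 -c "
from h import *
go([521,364.5,35.7],206.9); print(sense()['wrist_torque'])
im=read_camera('scene')[:,:,::-1].copy();cv2.imwrite('pics/raw_s15.png',im)"
```

```text
delta [-0.0001, -0.0002, -0.0001] turn [0.004, -0.001, -1.205] pos [520.8 364.5  35.6] F [-7.8 -2.6  6.7] w 0.162 gf 15.6 t 27.13 j [ 0.92  0.45 -0.28 -0.   -0.85 -1.65]
[-0.69313624  2.81393945  0.40035651]
```

The stop is felt at turn -1.16, matching the estimate to 0.01 rad. I wind back 1.195 rad from here to 0.9.

move_arm(targets=[{"jaw": -1, "delta_pos": [0, 0, 0], "turn": [0, 0, -0.06]}, {"jaw": -1, "delta_pos": [0, 0, 0], "turn": [0, 0, -0.16]}, {"jaw": -1, "delta_pos": [0, 0, 0], "turn": [0, 0, -0.26]}, {"jaw": -1, "delta_pos": [0, 0, 0], "turn": [0, 0, -0.36]}, {"jaw": -1, "delta_pos": [0, 0, 0], "turn": [0, 0, -0.46]}])

```text
t: 27.6
position: [521.1, 364.5, 35.6]
tool_rot: [-0.605, 0.796, 0.001, -0.001]
contact_force: [-5.5, -2.5, 6.1]
gripper_width: 0.157
gripper_force: 15.0
```

move_arm(targets=[{"jaw": -1, "delta_pos": [0, 0, 0], "turn": [0, 0, -0.1]}, {"jaw": -1, "delta_pos": [0, 0, 0], "turn": [0, 0, -0.2]}, {"jaw": -1, "delta_pos": [0, 0, 0], "turn": [0, 0, -0.3]}, {"jaw": -1, "delta_pos": [0, 0, 0], "turn": [0, 0, -0.4]}, {"jaw": -1, "delta_pos": [0, 0, 0], "turn": [0, 0, -0.5]}])

```text
t: 28.02
position: [521.4, 364.4, 35.6]
tool_rot: [0.783, -0.622, -0.001, 0.001]
contact_force: [-3.5, -3.0, 5.5]
gripper_width: 0.155
gripper_force: 15.0
```

move_arm(targets=[{"jaw": -1, "delta_pos": [0, 0, 0], "turn": [0, 0, -0.08]}, {"jaw": -1, "delta_pos": [0, 0, 0], "turn": [0, 0, -0.15]}, {"jaw": -1, "delta_pos": [0, 0, 0], "turn": [0, 0, -0.2]}, {"jaw": -1, "delta_pos": [0, 0, 0], "turn": [0, 0, -0.23]}, {"jaw": -1, "delta_pos": [0, 0, 0], "turn": [0, 0, -0.235]}])

```text
t: 28.43
position: [521.6, 364.5, 35.6]
tool_rot: [0.85, -0.527, -0.001, 0.001]
contact_force: [-4.7, -4.0, 6.3]
gripper_width: 0.159
gripper_force: 15.0
```

move_arm(targets=[{"jaw": -1, "delta_pos": [0, 0, 0], "turn": [0, 0, 0]}, {"jaw": -1, "delta_pos": [0, 0, 0], "turn": [0, 0, 0]}])

```text
t: 28.6
position: [521.6, 364.5, 35.6]
tool_rot: [0.849, -0.528, -0.001, 0.001]
contact_force: [-4.9, -2.9, 6.4]
gripper_width: 0.156
gripper_force: 15.0
```

```bash
python3 -c "
from h import *
go([521,364.5,35.7],206.9); print(sense()['wrist_torque'])"
```

```text
delta [-0.0003, 0.0005, -0.0001] turn [0.002, 0.001, -0.01] pos [521.6 364.5  35.6] F [-4.9 -2.9  6.4] w 0.156 gf 15.0 t 28.6 j [ 0.91  0.45 -0.28 -0.   -0.85 -0.45]
[-1.19059232  1.91068736  0.05309248]
```

move_arm(targets=[{"jaw": -0.1, "delta_pos": [0, 0, 0], "turn": [0, 0, 0]}, {"jaw": -0.1, "delta_pos": [0, 0, 0], "turn": [0, 0, 0]}, {"jaw": -0.1, "delta_pos": [0, 0, 0], "turn": [0, 0, 0]}, {"jaw": -0.1, "delta_pos": [0, 0, 0], "turn": [0, 0, 0]}, {"jaw": -0.1, "delta_pos": [0, 0, -0.02], "turn": [0, 0, 0]}])

```text
t: 29.02
position: [520.4, 363.4, 51.1]
tool_rot: [0.849, -0.528, -0.002, 0.003]
contact_force: [-0.6, -0.9, -0.1]
gripper_width: 0.435
gripper_force: 0.0
```

move_arm(targets=[{"jaw": -0.1, "delta_pos": [0, 0, -0.03], "turn": [0, 0, 0]}, {"jaw": -0.1, "delta_pos": [0, 0, -0.07], "turn": [0, 0, 0]}, {"jaw": -0.1, "delta_pos": [0, 0, -0.11], "turn": [0, 0, 0]}, {"jaw": -0.1, "delta_pos": [0, 0, -0.15], "turn": [0, 0, 0]}, {"jaw": -0.1, "delta_pos": [0, 0, -0.18], "turn": [0, 0, 0]}])

```text
t: 29.43
position: [523.4, 365.4, 238.7]
tool_rot: [0.85, -0.527, -0.001, -0.002]
contact_force: [0.6, 0.8, 0.6]
gripper_width: 0.45
gripper_force: 0.0
```

```bash
python3 - <<'E'
from tm import *
go([521,364.5,215],206.9)
im=read_camera('scene')[:,:,::-1].copy();cv2.imwrite('pics/raw_s16.png',im)
b=cv2.imread('pics/raw_scene1.png')
# knob top outline (dark) and white stripe: long axis of dark blob at z=72 plane in new vs old picture
for n,i in(('old',b),('new',im)):
    P=patch(i,'scene',(521,364.5),72,35);g=cv2.cvtColor(P,cv2.COLOR_BGR2GRAY)
    pr=[(a,int(ring(i,'scene',(521,364.5),72.5,8,21,np.array([a]))[0])) for a in range(95,165,5)]
    print(n,pr)
# tin: unchanged since release?
r=cv2.matchTemplate(im[180:285,230:315],cv2.imread('pics/raw_scene12.png')[195:270,245:300],cv2.TM_CCOEFF_NORMED);print(cv2.minMaxLoc(r)[1::2])
for nm,p,z,h in(('jar',(716,6),42,16),('can',(718,-136),60,22),('wt',(668,351),25,12)):
    u,v=w2px('scene',[*p,z])[0].astype(int);r=cv2.matchTemplate(im[v-h-8:v+h+8,u-h-8:u+h+8],b[v-h:v+h,u-h:u+h],cv2.TM_CCOEFF_NORMED);print(nm,cv2.minMaxLoc(r)[1::2])
E
```

```text
delta [-0.0002, 0.0026, 0.0237] turn [-0.002, 0.003, -0.01] pos [523.4 365.4 238.7] F [0.6 0.8 0.6] w 0.45 gf 0.0 t 29.43 j [ 0.91  0.28 -0.03 -0.   -1.26 -0.45]
old [(95, 17), (100, 19), (105, 23), (110, 30), (115, 39), (120, 53), (125, 74), (130, 95), (135, 114), (140, 124), (145, 128), (150, 132), (155, 141), (160, 151)]
new [(95, 21), (100, 27), (105, 41), (110, 62), (115, 83), (120, 97), (125, 103), (130, 102), (135, 104), (140, 112), (145, 126), (150, 140), (155, 152), (160, 160)]
(0.9732253551483154, (15, 15))
jar (0.9997427463531494, (8, 8))
can (0.9871066808700562, (8, 8))
wt (0.9859092831611633, (8, 8))
```

move_arm(targets=[{"jaw": -0.1, "delta_pos": [0, 0, 0], "turn": [0, 0, 0]}, {"jaw": -0.1, "delta_pos": [0, 0, 0], "turn": [0, 0, 0]}, {"jaw": -0.1, "delta_pos": [0, 0, 0], "turn": [0, 0, 0]}])

```text
t: 29.73
position: [522.1, 364.6, 233.4]
tool_rot: [0.85, -0.528, -0.002, 0.001]
contact_force: [-0.2, -0.0, -0.7]
gripper_width: 0.446
gripper_force: 0.0
```

```bash
python3 -c "
from workcell import sign_off
print(sign_off())"
```

```text
the job is handed in; nothing more can be done
None
```

The job is handed in at 29.7 s: the -x end proved heavy, so the tin stands upright in the tray on that end; the timer was wound past 30 to its stop and back to about 15 minutes; the jar, can and weight are unmoved. My first grip missed the bar and slid the tin about 22 mm.

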